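# Tidy the drinks corner after the office party

### The arm

A 6-joint arm with a two-finger parallel gripper is mounted at the origin on the work surface. World frame = base frame: x ahead of the robot, y to its left, z up, the work surface at z = 0. Lengths are in m, angles in rad, forces in N, time in s.
With the tool pointing down it reaches from about 0.375 to 0.9 m from the base axis. Payload 3.1 kg.
Tool frame: the origin (TCP) lies at the very end of the fingers, on their centre line; the grasp point (between the pads) lies 19 mm behind it (manip.pinch_z is the distance from the TCP to the grasp point, in m); z points along the fingers, y is the line along which they close (so a half turn about z gives the same grasp; the last joint's range is limited). The gripper opens to 85 mm and grips with 20 to 120 N. Pads are 22 mm wide; open, the fingers measure 114 mm over their backs; the gripper's body (76 mm by 85 mm) begins 54 mm behind the grasp point. The pads swing forward as they close: fully open they stand 13 mm farther back than shut.
Start: joints at [1.069, 0.527, 1.433, -0, 1.181, -0.178], TCP at [0.198, 0.593, 0.231] pointing down, gripper open.
Joint ranges: [-3.08, 3.08], [-0.75, 2.2], [0.22, 2.44], [-1.43, 4.57], [0, 2.65], [-2.85, 2.85]. Speed limits (rad/s): [2.79, 2.79, 3.14, 3.14, 3.14, 3.14].

### API

Orientations are given as a unit quaternion [x, y, z, w].
In Python, from station import manip gives the robot as it stands.
- The arm moves only by the tool servo_tool, never from a script. Its argument "commands" is one flat list of numbers, 7 for each row, row after row: the shift along the tool's x, y, z each as a share of 500 mm, from -1 to 1, then the turn, a rotation vector about the tool's x, y, z each as a share of 360 degrees, from -1 to 1, then the opening, from -1 (shut) to 1 (fully open). In form: [dx, dy, dz, rx, ry, rz, claw, dx, dy, dz, rx, ry, rz, claw, ...]. A call has 1 to 12 rows; each row shifts and turns the commanded pose from where the row before left it, along the tool's axes as they then stand; what a row does not reach is not made up. A row lasts 1/12 s, in which the tool goes at most 41.7 mm and 7.16 degrees, less where a joint would pass 70% of its speed; a pose out of reach is approached as far as the arm can. A call with a number of a shift or a turn outside -1 to 1 is refused whole. A call with a gripper value outside its range is refused whole. The fingers move at their own pace and stop on an object; "force" is the grip in N (left out, the last holds). Time passes only in rows, so rows that do not move let the fingers close. It gives the time, the measured TCP pose, the force, the opening and the grip force at its end, in the units of the state.
- manip.sense(): the state, without advancing time (a new reading comes with each control period).
- manip.snapshot(name): name is "side" or "top" or "wrist"; returns a dict with "img" (420x560x3 uint8, red, green, blue), "mtx" (3x3 intrinsics, pixels), "world_to_cam" (4x4, takes a point from world to camera coordinates). Camera axes: x right, y up, looking along -z (the intrinsics and any distortion apply to the point x, -y, -z); pixel columns grow to the right and rows downward; lengths in m; the calibration is good to about 2 mm. The wrist camera is an equidistant fisheye: a pixel r from the principal point sees the ray r / f radians off the axis. A picture is of the moment at which its call begins. There is no depth.
- manip.sign_off(): hands the job in; it is judged then, once.
Trained networks look in a picture, given as the dict that the camera call returned (one of the last four; its "shot" number tells which), for a name from the list of things; names that differ only in an ending like _2 or _b are one class to them, and where a whole thing is asked for, a point or a joint stands for the part that bears it (a point fixed in the world has none). Each returns a list of dicts, best first, with "conf" (0 to 1); they miss things now and then, are a little off and sometimes report something else, mostly with a low value. They report only what shows in the picture. A call takes as long as a camera call. They do not tell look-alikes from the thing itself.
- manip.look_for(picture, query): "box" ([left, top, width, height] in pixels, round what is visible of it).
- manip.silhouettes(picture, query): "pixels" (420x560 bool, what is visible of it) and "box" ([left, top, width, height] in pixels, round what is visible of it).
The state is a dict: "t": time; "q": joint angles; "qd": joint speeds; "tau": joint torques, N m; "tcp_pos": TCP position; "tool_rot": TCP orientation; "force": force on the tool from outside, world axes, zero at the start; "ft_torque": the same for the moment, N m; "finger_gap": opening from 0.0 (shut) to 1.0 (fully open); "gripper_force": force on a finger pad.
Only numpy, scipy, OpenCV 4.12 (cv2) and the standard library are available. Lean on these libraries where they do the work, as an engineer would, in place of code of your own. Each camera call takes 0.05 s, during which the arm holds its last target. There are 200 camera calls.

### The job

Put the drinks corner back in order after the office party. The urn's lid was left perched on top of its thread: turn it backward (anticlockwise seen from above) until you feel it drop into the thread start, then screw it forward (clockwise) fully home; hang every tumbler lying on the desk mouth down over a peg of the drying stand, rim flat on the board; and push the biscuit tin across the desk so that it stands centred on its round cork mat. Leave the pen pot, stapler, mug, present and glass ball where they are.

Things in the scene. Friction and masses are not known exactly. Their poses are not given: they have to be found in the camera images.
- urn: fixed steel drinks urn, 132 mm across, shoulder at 180 mm, with a grey threaded neck (60 mm core, 74 mm over the threads) up to 200 mm; tap on its -x side. Origin at the centre of its underside, z up. Three equal thread starts 120 degrees apart; each thread spans 72 degrees and ends at an upright rib. A lid dropped crooked: turn back a little more or press it level.
- lid: loose black screw lid, 86 mm across, 24.5 mm high, 200 g; origin at the centre of its lower rim, z up. Starts level on top of the threads, origin 195 to 198 mm above the desk. Turned anticlockwise (seen from above) 20 to 60 degrees it falls by its own weight about 9 mm (origin 188 to 189 mm); 20 degrees on, a rib stops it. Clockwise from the start it only jams on a rib.
- lid_grip (a point): top centre of the lid's straight grip bar, 54.5 mm above the lid's origin; same axes as the lid. Bar 60 mm long (along x), 14 mm thick, 30 mm high. Once dropped the lid turns clockwise 72 to 90 degrees, sinking 4 mm more, to a stop: fully home, lid origin 184.5 mm. Turns easily; a grip that carries its weight keeps it from falling, so straddle the bar loosely.
- cup1: aluminium tumbler, eight flat sides, 54 mm across flats, 95 mm long, 3 mm wall, 5 mm base, 120 g; starts lying on a flat in front of the drying stand, mouth roughly towards the robot. Origin in the middle of its length on its axis; x axis from base to mouth (mouth at x = +47.5 mm). May be absent.
- cup2: aluminium tumbler, eight flat sides, 54 mm across flats, 95 mm long, 3 mm wall, 5 mm base, 120 g; starts lying on a flat in front of the drying stand, mouth roughly towards the robot. Origin in the middle of its length on its axis; x axis from base to mouth (mouth at x = +47.5 mm). May be absent.
- cup3: aluminium tumbler, eight flat sides, 54 mm across flats, 95 mm long, 3 mm wall, 5 mm base, 120 g; starts lying on a flat in front of the drying stand, mouth roughly towards the robot. Origin in the middle of its length on its axis; x axis from base to mouth (mouth at x = +47.5 mm). May be absent.
- stand: fixed drying stand, light wooden board 90 x 320 x 15 mm with three upright pegs 110 mm apart along its y axis. Origin at the centre of the underside.
- peg1 (a point): foot of the first drying peg on the stand's board, 15 mm above the desk (1 to 3 run from the stand's +y end to its -y end). Steel rod, 14 mm diameter, round tip 67 mm above the board. A tumbler hung on it stands mouth down, rim flat on the board, its origin 47.5 mm above the board.
- peg2 (a point): foot of the middle drying peg on the stand's board, 15 mm above the desk (1 to 3 run from the stand's +y end to its -y end). Steel rod, 14 mm diameter, round tip 67 mm above the board. A tumbler hung on it stands mouth down, rim flat on the board, its origin 47.5 mm above the board.
- peg3 (a point): foot of the last drying peg on the stand's board, 15 mm above the desk (1 to 3 run from the stand's +y end to its -y end). Steel rod, 14 mm diameter, round tip 67 mm above the board. A tumbler hung on it stands mouth down, rim flat on the board, its origin 47.5 mm above the board.
- tin: closed round biscuit tin, grey with a bright aluminium lid, 108 mm across (too wide to grasp), 50 mm high, about 450 g. Origin at the centre of its underside. Slides on the desk with friction.
- mat: round cork mat let in flush with the desk, 130 mm across; origin at its centre. The tin slides onto it freely.
- penpot: dark steel pen pot, 70 mm across, 90 mm high, with pens up to 145 mm, between the stand and the urn; leave alone. Origin at the centre of its underside.
- stapler: stapler, 130 x 34 x 41 mm, on the left beside the urn; leave alone. Origin at the centre of its underside.
- mug: white mug, 80 mm across, 95 mm high, behind; leave alone. Origin at the centre of its underside.
- gift: wrapped present, 90 x 100 x 70 mm, behind; leave alone. Origin at the centre of its underside.
- globe: glass ball of 76 mm on a wooden foot, 96 mm high, on the right; leave alone. Origin at the centre of its underside.
Mind the look-alikes: they are no part of the job. What is shaped like the cup1 but purple or red is not meant. What is shaped like the cup3 but blue is not meant.

How it is judged:
On the way, in this order (a step that is already met when the one before it is completed fails the run):
1. the lid, turned backward, has dropped into the thread starts (origin below 191.5 mm over the urn's underside), level and centred on the neck (z of lid in the frame of urn below 0.1915 m and horizontal distance between lid and urn below 0.006 m and angle between lid's own z axis and vertical below 0.07 rad), for 0.1 s.
2. the lid is screwed forward fully home (origin below 185.7 mm, within about 25 degrees of the stop) (z of lid in the frame of urn below 0.1857 m and horizontal distance between lid and urn below 0.006 m and angle between lid's own z axis and vertical below 0.05 rad), for 0.2 s.
At the end, for the whole second after the job is handed in: Lid fully home (origin below 185.7 mm over the urn's underside, level, centred within 6 mm); every tumbler mouth down (0.14 rad), within 20 mm of a peg's axis, rim on the board (origin 58 to 68 mm high); tin on the desk, centre within 25 mm of the mat's; all at rest (all of step 2 and angle between each of cup1, cup2, cup3's own x axis and vertical above 3 rad and height (world z) of cup1 between 0.058 and 0.068 m and (horizontal distance between cup1 and peg1 below 0.02 m or horizontal distance between cup1 and peg2 below 0.02 m or horizontal distance between cup1 and peg3 below 0.02 m) and linear speed of each of cup1, cup2, cup3, tin, lid below 0.02 m/s and height (world z) of cup2 between 0.058 and 0.068 m and (horizontal distance between cup2 and peg1 below 0.02 m or horizontal distance between cup2 and peg2 below 0.02 m or horizontal distance between cup2 and peg3 below 0.02 m) and height (world z) of cup3 between 0.058 and 0.068 m and (horizontal distance between cup3 and peg1 below 0.02 m or horizontal distance between cup3 and peg2 below 0.02 m or horizontal distance between cup3 and peg3 below 0.02 m) and horizontal distance between tin and mat below 0.025 m and height (world z) of tin below 0.01 m and angle between tin's own z axis and vertical below 0.1 rad); the robot touches nothing.
It fails at once if a bystander (pen pot, stapler, mug, present, glass ball) is pushed more than 50 mm (distance of any of penpot, stapler, mug, gift, globe from where it was at the start of the episode above 0.05 m).
Of cup1, cup2, cup3 only 2 to 3 are there at a start; the rules pass over those that are not, and their reading is None.
At some moment in a run one of tin may be knocked a few centimetres aside while the robot is not near it.
It also fails if it takes over 192 s, if anything falls off the work surface, if the arm or the gripper's body presses on something with over 40 N, if the wrist force passes 120 N, or if a joint passes its speed limit or range.

## Working session

There is one attempt and no reset: what is moved stays moved. The work goes in short steps, Python scripts to look and compute and a tool call to move; the robot and the scene stay as the last step left them, time stands still between calls to the robot, and variables do not carry over. Pictures are saved under pics/ and viewed, at most 14 in all, crops included, and the job is handed in when it is done.

Besides the shell and the picture viewer there is one more tool, called after "Call:" as name(argument=value, ...), one argument or row to a line, values as JSON. servo_tool: Moves the arm, as the interface text tells. Its arguments: {"type":"object","properties":{"commands":{"type":"array"},"force":{"type":"number"}},"required":["commands"]}

```bash
mkdir -p pics; ls; python3 - <<'E'
from station import manip
import cv2
print(manip.sense())
for n in("side","top"):
    p=manip.snapshot(n); cv2.imwrite(f"pics/{n}0.png",p["img"][...,::-1]); print(n,p["mtx"],p["world_to_cam"])
    for q in ["urn","lid","lid_grip","cup1","stand","tin","mat","penpot","stapler","mug","gift","globe"]:
        print(q,[([int(v) for v in d["box"]],round(d["conf"],2)) for d in manip.look_for(p,q)])
E
```

```text
pics
{'t': 0.0, 'q': array([ 1.06949744e+00,  5.28455984e-01,  1.43390512e+00,  1.72171634e-05,
        1.18140398e+00, -1.78485321e-01]), 'qd': array([ 1.81465649e-03, -5.46647851e-04, -3.98422995e-05,  2.48255964e-04,
       -2.10985515e-03,  2.40006329e-04]), 'tau': array([-2.79365968e-04, -4.42348802e+01, -1.78026026e+01, -2.19337066e-04,
        8.40257853e-03,  1.44293938e-05]), 'tcp_pos': array([0.19788091, 0.59209095, 0.23033898]), 'tool_rot': array([ 1.60710002e-01,  9.87001072e-01, -1.02142244e-03, -3.69634436e-04]), 'force': array([-0.21948825, -0.61084298,  0.09612995]), 'ft_torque': array([-0.06503323, -0.02631366, -0.01126532]), 'gripper_force': 0.0, 'finger_gap': 1.0049847723653584}
side [[410.77342746   0.         274.1321521 ]
 [  0.         410.77342746 213.69236772]
 [  0.           0.           1.        ]] [[ 0.8239442  -0.56622435  0.022493   -0.43069505]
 [ 0.28409387  0.44709391  0.84817316 -0.26639902]
 [-0.49031278 -0.69245724  0.5292413  -1.16028835]
 [ 0.          0.          0.          1.        ]]
urn [([241, 165, 33, 51], 0.95)]
lid [([252, 145, 22, 23
[... 961 characters left out ...]
     ]]
urn [([183, 155, 42, 54], 0.86), ([254, 124, 24, 26], 0.68)]
lid [([188, 159, 24, 21], 0.97)]
lid_grip [([183, 155, 30, 27], 0.83)]
cup1 [([211, 260, 18, 29], 0.92), ([320, 226, 27, 25], 0.87), ([403, 245, 22, 25], 0.78), ([291, 220, 27, 29], 0.64), ([353, 240, 23, 31], 0.56), ([356, 284, 29, 23], 0.56)]
stand [([281, 156, 90, 46], 0.81)]
tin [([171, 215, 29, 28], 0.6)]
mat [([238, 155, 21, 25], 0.66), ([232, 200, 35, 36], 0.63)]
penpot [([235, 157, 26, 21], 0.87), ([281, 159, 87, 42], 0.27)]
stapler [([134, 179, 34, 27], 0.64)]
mug [([278, 156, 89, 48], 0.64), ([255, 124, 22, 25], 0.61)]
gift [([213, 128, 32, 29], 0.82), ([284, 158, 85, 41], 0.61)]
globe [([386, 177, 26, 23], 0.65)]
```

```bash
python3 - <<'E'
import cv2
t=cv2.imread("pics/top0.png")[110:320,120:440]
cv2.imwrite("pics/top0c.png",cv2.resize(t,None,fx=2.5,fy=2.5,interpolation=2))
t=cv2.imread("pics/side0.png")[130:400,150:420]
cv2.imwrite("pics/side0c.png",cv2.resize(t,None,fx=2.2,fy=2.2,interpolation=2))
E
```

```text
(no output)
```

View pics/top0c.png

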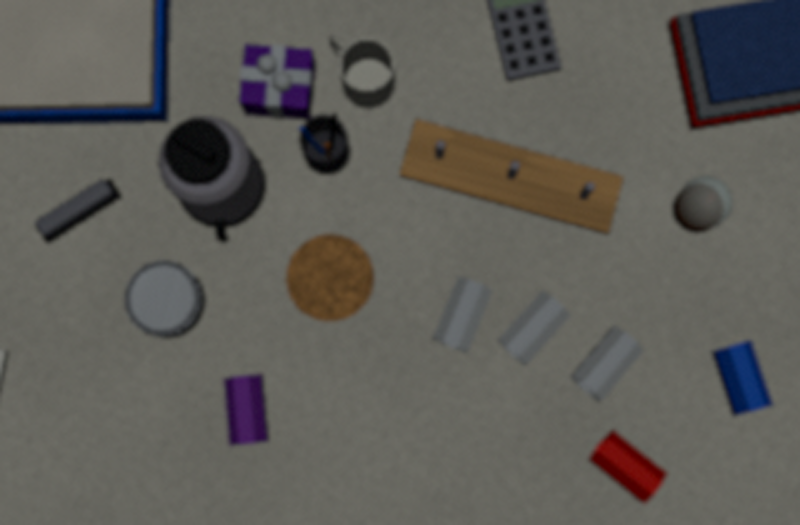

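View pics/side0c.png

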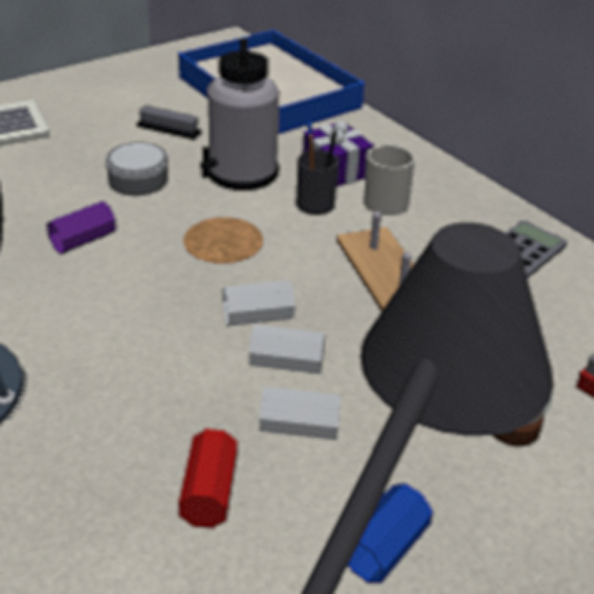

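The scene: three grey aluminium tumblers in the top crop at (462,314), (534,327) and (607,362). The look-alikes are purple (246,409), red (628,466) and blue (742,377). I choose the three grey ones. The urn lid is at (200,150), the tin at (165,298), the mat at (330,277), and the pegs at (440,150), (513,170) and (587,190).

```bash
cat > h.py <<'E'
import numpy as np, cv2
from station import manip
from scipy.spatial.transform import Rotation as R
def ray(p,u,v):
    K=p["mtx"]; T=np.array(p["world_to_cam"]); x=(u-K[0,2])/K[0,0]; y=(v-K[1,2])/K[1,1]
    if p.get("name")=="wrist":
        r=np.hypot(x,y); s=np.sin(r)/max(r,1e-9); d=np.array([x*s,-y*s,-np.cos(r)])
    else: d=np.array([x,-y,-1.])
    return -T[:3,:3].T@T[:3,3], T[:3,:3].T@d
def at(p,u,v,z):
    o,d=ray(p,u,v); return (o+d*(z-o[2])/d[2]).round(4)
def proj(p,X):
    T=np.array(p["world_to_cam"]); c=T[:3,:3]@np.asarray(X)+T[:3,3]; K=p["mtx"]; x,y,z=c[0],-c[1],-c[2]
    if p.get("name")=="wrist":
        r=np.hypot(x,y); th=np.arctan2(r,z); return K[0,2]+K[0,0]*th*x/r, K[1,2]+K[1,1]*th*y/r
    return K[0,2]+K[0,0]*x/z, K[1,2]+K[1,1]*y/z
def snap(n):
    p=manip.snapshot(n); p["name"]=n; return p
def tool(yaw,tilt=0,az=0):
    """tool down with its y axis at yaw; then tilted so z leans by tilt towards azimuth az"""
    b=R.from_matrix(np.c_[[np.sin(yaw),-np.cos(yaw),0],[np.cos(yaw),np.sin(yaw),0],[0,0,-1]])
    return R.from_rotvec(tilt*np.array([np.sin(az),-np.cos(az),0]))*b
def rows(pos,rot=None,s=None):
    """total shift (share of 500mm, tool axes at start) and turn (share of 360) to go to target, rows needed"""
    s=s or manip.sense(); R0=R.from_quat(s["tool_rot"]); d=R0.inv().apply(np.asarray(pos)-s["tcp_pos"])
    w=np.zeros(3) if rot is None else (R0.inv()*rot).as_rotvec()
    print("shift",(d/.5).round(4),"turn",(w/2/np.pi).round(4),"rows>=",np.ceil(max(np.linalg.norm(d)/.0417,np.degrees(np.linalg.norm(w))/7.16)))
E
python3 - <<'E'
from h import *
p=snap("top"); f=lambda u,v,z:at(p,120+u/2.5,110+v/2.5,z)
print("wc",[k for k in p], [x for x in dir(manip) if x[0]!='_'])
for n,a in dict(lidtop=(200,150,.22),tin=(165,297,.05),mat=(330,277,0),c1=(462,314,.054),c2=(534,327,.054),c3=(607,362,.054),peg1=(440,148,.08),peg2=(513,168,.08),peg3=(586,190,.08),penpot=(325,143,.09),ballr=(702,203,.05),purple=(246,409,.054),red=(628,466,.05)).items(): print(n,f(*a))
for n,a in dict(c1=((462,314),(470,282),(452,346)),).items(): pass
E
```

```text
wc ['img', 'mtx', 'world_to_cam', 'shot', 'name'] ['PlanningError', 'look_for', 'pinch_z', 'sense', 'sign_off', 'silhouettes', 'snapshot']
lidtop [0.6256 0.2485 0.22  ]
tin [0.454  0.3253 0.05  ]
mat [0.4856 0.0936 0.    ]
c1 [ 0.4225 -0.0959  0.054 ]
c2 [ 0.4025 -0.1968  0.054 ]
c3 [ 0.3518 -0.2971  0.054 ]
peg1 [ 0.6572 -0.0692  0.08  ]
peg2 [ 0.6263 -0.172   0.08  ]
peg3 [ 0.5927 -0.274   0.08  ]
penpot [0.6649 0.0938 0.09  ]
ballr [ 0.577  -0.4439  0.05  ]
purple [0.2944 0.2086 0.054 ]
red [ 0.2083 -0.3204  0.05  ]
```

Call:
servo_tool(
  commands=[0,0,-0.08,0,0,0,1,0,0,-0.08,0,0,0,1,0,0,-0.08,0,0,0,1,-0.073,-0.0275,-0.01,0,0,0,1,-0.073,-0.0275,0,0,0,0,1,-0.073,-0.0275,0,0,0,0,1,-0.073,-0.0275,0,0,0,0,1,-0.073,-0.0275,0,0,0,0,1,-0.073,-0.0275,0,0,0,0,1,-0.073,-0.0275,0,0,0,0,1,-0.073,-0.0275,0,0,0,0,1,-0.073,-0.0275,0,0,0,0,1],
)

```text
t: 2.35
tcp_pos: [0.4717, 0.3697, 0.3565]
tool_rot: [0.161, 0.987, 0.0, 0.0]
force: [0.1, 0.6, 0.0]
finger_gap: 1.002
gripper_force: 0.0
```

Call:
servo_tool(
  commands=[-0.073,-0.0275,0,0,0,0,1,-0.073,-0.0275,0,0,0,0,1,-0.073,-0.0275,0,0,0,0,1,-0.073,-0.0275,0,0,0,0,1,-0.03,-0.012,0,0,0,0,1,0,0,0,0,0,0,1,0,0,0,0,0,0,1],
)

```text
t: 2.93
tcp_pos: [0.6039, 0.2616, 0.3557]
tool_rot: [0.162, 0.987, 0.0, -0.001]
force: [0.2, 0.5, -0.2]
finger_gap: 1.001
gripper_force: 0.0
```

```bash
python3 - <<'E'
from h import *
s=manip.sense(); print(s["q"],s["tcp_pos"],s["tool_rot"],s["force"])
p=snap("wrist"); cv2.imwrite("pics/w1.png",p["img"][...,::-1]); print(p["mtx"],p["world_to_cam"])
for q in("lid","lid_grip"): print(q,[(d["box"],d["conf"]) for d in manip.look_for(p,q)])
E
```

```text
[ 2.38992366e-01  4.72999441e-01  1.17823566e+00  8.25038424e-04
  1.49183672e+00 -1.00725120e+00] [0.60392284 0.2616436  0.35573651] [ 1.61597452e-01  9.86856397e-01  8.96750283e-05 -8.41447001e-04] [ 0.21417989  0.48364012 -0.24783095]
[[325.1922621    0.         277.561549  ]
 [  0.         325.1922621  207.10311514]
 [  0.           0.           1.        ]] [[ 3.18958143e-01  9.47768723e-01 -3.88250617e-04 -4.40821955e-01]
 [-9.09852652e-01  3.06083265e-01 -2.80144937e-01  5.40755113e-01]
 [-2.65393772e-01  8.97077595e-02  9.59957636e-01 -3.60524648e-01]
 [ 0.00000000e+00  0.00000000e+00  0.00000000e+00  1.00000000e+00]]
lid [([230.3, 175.4, 94.4, 91.1], 0.82), ([220.5, 122.5, 113.8, 113.2], 0.36)]
lid_grip [([364.3, 83.5, 68.4, 69.6], 0.68), ([227.6, 172.8, 93.1, 93.8], 0.66), ([120.3, 83.8, 73.7, 86.8], 0.38)]
```

View pics/w1.png

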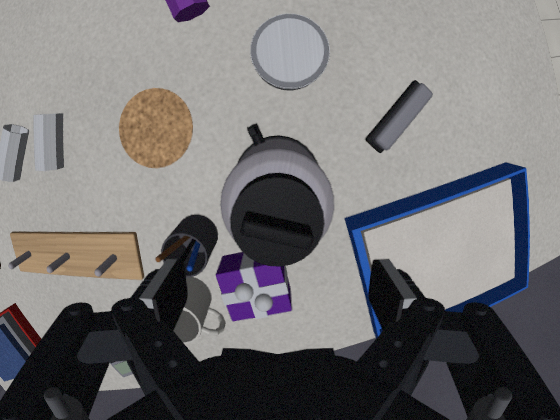

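The wrist picture shows the lid as a black disc at about (277,219). Its grip bar runs from about (243,220) to (312,238). The tin is at (290,51) and the mat at (156,128).

```bash
python3 - <<'E'
from h import *
p=snap("wrist")
a,b=at(p,243,221,.2505),at(p,312,239,.2505); d=b-a; print("bar",a,b,np.linalg.norm(d),np.arctan2(d[1],d[0]),(a+b)/2)
print("disc",at(p,277,219,.221),"urn",at(p,277,200,.18))
import cv2
g=cv2.cvtColor(p["img"],cv2.COLOR_RGB2HSV)
c=p["img"][160:280,210:345]; cv2.imwrite("pics/w1c.png",cv2.resize(np.clip(c[...,::-1].astype(float)*2.5,0,255).astype(np.uint8),None,fx=4,fy=4,interpolation=2))
for n,uv in dict(tin=(290,49),mat=(156,128)).items(): print(n,at(p,*uv,.05 if n=="tin" else 0))
# kinematics
qs=[([.528456,1.433905],.62428,.23034),([.473,1.17824],np.hypot(.60392,.26164),.35574)]
A=[];B=[]
for (q2,q3),r,z in qs: A+= [[np.sin(q2),np.sin(q2+q3),0],[np.cos(q2),np.cos(q2+q3),1]]; B+=[r,z]
print(np.linalg.lstsq(np.array(A),np.array(B),rcond=None))
E
```

```text
bar [0.6063 0.2332 0.2505] [0.6389 0.2816 0.2505] 0.05835511974111618 0.9780409073241553 [0.6226 0.2574 0.2505]
disc [0.6226 0.2566 0.221 ] urn [0.6163 0.2586 0.18  ]
tin [0.4536 0.331  0.05  ]
mat [0.4883 0.0981 0.    ]
(array([ 0.46880983,  0.43242834, -0.01816829]), array([0.00047364]), np.int32(3), array([1.93772993, 1.49674311, 0.07044703]))
```

View pics/w1c.png

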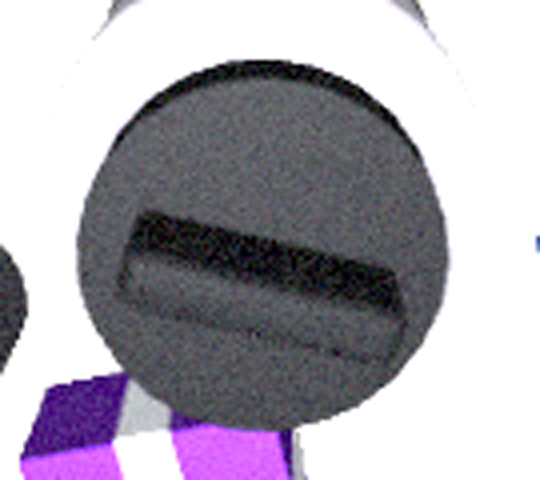

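```bash
python3 - <<'E'
from h import *
p=snap("wrist")
a,b=at(p,241,229.5,.2505),at(p,309.3,244,.2505); d=b-a; yaw=np.arctan2(d[1],d[0]); print("bar",a,b,np.linalg.norm(d),yaw,(a+b)/2)
print("disc",at(p,275.8,222.5,.221))
c=(a+b)/2
rows([c[0],c[1],.33],tool(yaw-np.pi/2))
E
```

```text
bar [0.6128 0.2292 0.2505] [0.6426 0.2783 0.2505] 0.057435616127974085 1.025300727991015 [0.6277  0.25375 0.2505 ]
disc [0.6255 0.2546 0.221 ]Traceback (most recent call last):
  File "<stdin>", line 6, in <module>
  File "h.py", line 21, in tool
    b=R.from_matrix(np.c_[[np.sin(yaw),-np.cos(yaw),0],[np.cos(yaw),np.sin(yaw),0],[0,0,-1]])
  File "scipy/spatial/transform/_rotation.pyx", line 1143, in scipy.spatial.transform._rotation.Rotation.from_matrix
ValueError: Non-positive determinant (left-handed or null coordinate frame) in rotation matrix 0: [[-0.51884183  0.85487026  0.        ]
 [-0.85487026 -0.51884183  0.        ]
 [ 0.          0.         -1.        ]].
```

```bash
sed -i 's/\[\[np.sin(yaw),-np.cos(yaw),0\]/[[-np.sin(yaw),np.cos(yaw),0]/' h.py
```

Call:
servo_tool(
  commands=[-0.0486,0,0.051,0,0,0.0,1,0,0,0,0,0,0.019,1,0,0,0,0,0,0.019,1,0,0,0,0,0,0.019,1,0,0,0,0,0,0.019,1,0,0,0,0,0,0.019,1,0,0,0,0,0,0.019,1,0,0,0,0,0,0.019,1,0,0,0,0,0,0.019,0.5,0,0,0,0,0,0.019,0,0,0,0,0,0,0.019,0,0,0,0,0,0,0.019,0],
)

```text
t: 4.18
tcp_pos: [0.6259, 0.2558, 0.3312]
tool_rot: [0.731, 0.682, 0.0, -0.0]
force: [-0.6, -1.1, 0.5]
finger_gap: 0.503
gripper_force: 0.0
```

Call:
servo_tool(
  commands=[0,0,0,0,0,0.019,0,0,0,0,0,0,0.019,0,0,0,0,0,0,0.019,0,0,0,0,0,0,0.019,0,0,0,0,0,0,0,0,0,0,0,0,0,0,0],
)

```text
t: 4.68
tcp_pos: [0.6262, 0.2554, 0.3311]
tool_rot: [0.87, 0.494, 0.0, 0.0]
force: [0.4, 1.0, -0.4]
finger_gap: 0.499
gripper_force: 0.0
```

```bash
python3 - <<'E'
from h import *
s=manip.sense(); print(s["q"],s["tcp_pos"],s["tool_rot"],s["ft_torque"],s["force"])
p=snap("wrist"); c=p["img"][60:360,80:480]
for X in [(.6277,.2537,.2505),(.6128,.2292,.2505),(.6426,.2783,.2505)]: print(proj(p,X))
print("tcp",proj(p,s["tcp_pos"]))
cv2.imwrite("pics/w2.png",cv2.resize(np.clip(c[...,::-1].astype(float)*2,0,255).astype(np.uint8),None,fx=2,fy=2,interpolation=2))
E
```

```text
[2.22410722e-01 5.17176777e-01 1.16647089e+00 6.13093272e-05
 1.45774166e+00 7.60631666e-01] [0.62622218 0.25544311 0.33111618] [8.69659469e-01 4.93652101e-01 1.06131064e-04 2.95834029e-07] [ 0.01113169  0.00280609 -0.0253972 ] [ 0.40573916  1.02229498 -0.43107065]
(np.float64(279.9063142241369), np.float64(217.14984600699074))
(np.float64(279.5024888231231), np.float64(253.5269487755902))
(np.float64(280.2453782259242), np.float64(177.7983818199436))
tcp (np.float64(276.7313978064754), np.float64(267.1805769636593))
```

View pics/w2.png

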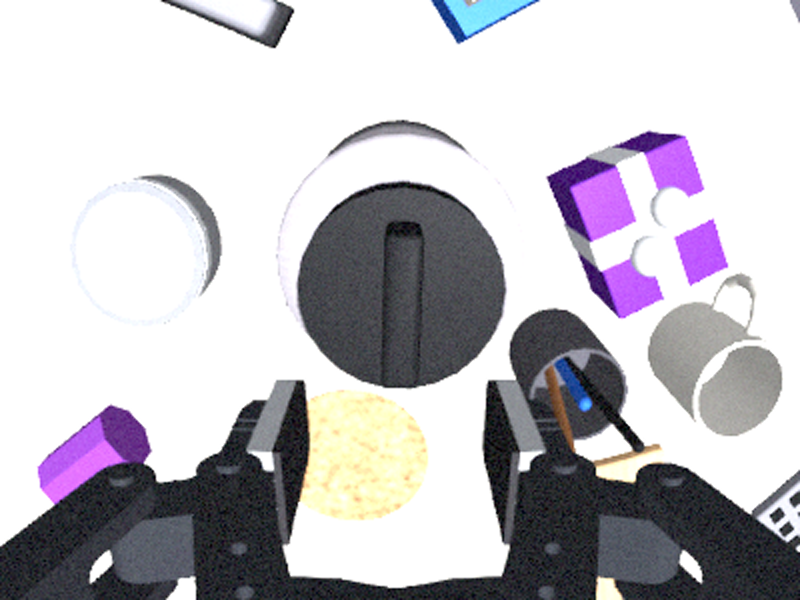

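The bar lies upright in the picture at crop x≈403, y from 228 to 385. That matches the prediction, so I descend and straddle it.

Call:
servo_tool(
  commands=[-0.0014,0.006,0.05,0,0,0,0,0,0,0.05,0,0,0,0,0,0,0.05,0,0,0,0,0,0,0.04,0,0,0,0,0,0,0.02,0,0,0,0,0,0,0,0,0,0,-0.5,0,0,0,0,0,0,-0.58,0,0,0,0,0,0,-0.58,0,0,0,0,0,0,-0.58,0,0,0,0,0,0,-0.58],
  force=20,
)

```text
t: 5.57
tcp_pos: [0.6298, 0.2528, 0.2275]
tool_rot: [0.871, 0.492, 0.001, 0.0]
force: [-1.1, 0.2, 0.1]
finger_gap: 0.209
gripper_force: 0.3
```

```bash
python3 - <<'E'
from h import *
s=manip.sense(); print(s["q"],s["tcp_pos"],s["tool_rot"],s["ft_torque"],s["force"],s["finger_gap"],s["gripper_force"])
E
```

```text
[2.17225454e-01 6.04642711e-01 1.29292245e+00 3.05663575e-04
 1.24119322e+00 7.59482530e-01] [0.62977492 0.25275556 0.22745992] [8.70675572e-01 4.91855689e-01 1.39741919e-03 2.76449708e-04] [ 0.06396067  0.07009888 -0.02810389] [-1.07486405  0.22996544  0.08968854] 0.2088956137928578 0.2677433006465435
```

Call:
servo_tool(
  commands=[0,0,0,0,0,-0.0139,-0.58,0,0,0,0,0,-0.0139,-0.58,0,0,0,0,0,-0.0139,-0.58,0,0,0,0,0,-0.0139,-0.58,0,0,0,0,0,-0.0139,-0.58,0,0,0,0,0,-0.0139,-0.58,0,0,0,0,0,0,-0.58,0,0,0,0,0,0,-0.58],
)

```text
t: 6.23
tcp_pos: [0.6297, 0.2525, 0.227]
tool_rot: [0.714, 0.7, 0.001, 0.001]
force: [0.2, -0.0, 0.0]
finger_gap: 0.209
gripper_force: 0.2
```

```bash
python3 - <<'E'
from h import *
s=manip.sense(); print(s["tcp_pos"],s["tool_rot"],s["ft_torque"],s["force"],s["finger_gap"],s["gripper_force"])
p=snap("wrist"); c=p["img"][100:300,180:400]
cv2.imwrite("pics/w3.png",cv2.resize(np.clip(c[...,::-1].astype(float)*2,0,255).astype(np.uint8),None,fx=2.5,fy=2.5,interpolation=2))
E
```

```text
[0.62972369 0.2524998  0.22696462] [0.71432533 0.69981268 0.00097935 0.00075553] [-0.01187444 -0.05132336 -0.02872394] [ 0.22903007 -0.04861595  0.02649279] 0.2093454793535474 0.21687955648303614
```

View pics/w3.png

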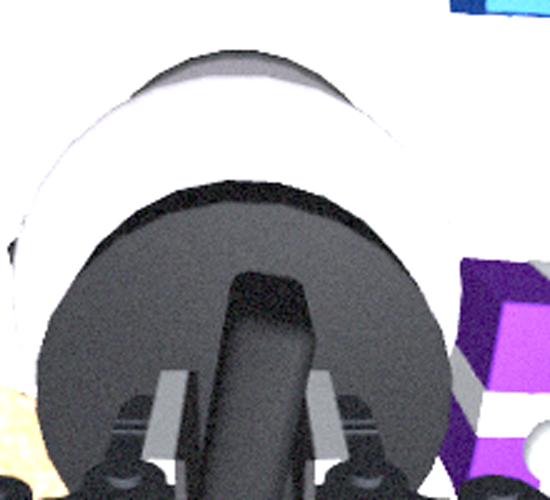

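Call:
servo_tool(
  commands=[0,0,0,0,0,-0.0139,-0.58,0,0,0,0,0,-0.0139,-0.58,0,0,0,0,0,-0.0139,-0.58,0,0,0,0,0,0,-0.58,0,0,0,0,0,0,-0.58],
)

```text
t: 6.7
tcp_pos: [0.629, 0.2522, 0.2257]
tool_rot: [0.617, 0.787, -0.0, 0.0]
force: [0.2, -0.3, 0.3]
finger_gap: 0.211
gripper_force: 0.1
```

```bash
cat > mon.py <<'E'
from h import *
s=manip.sense(); print(s["tcp_pos"],s["tool_rot"],s["ft_torque"],s["force"],s["finger_gap"],s["gripper_force"])
p=snap("wrist"); g=p["img"].mean(2)
col=g[120:215,268:282].mean(1); k=np.where((col[:-1]>45)&(col[1:]<=45))[0]
print("edge rows",k+120, "disc/bar", col[40:].astype(int))
E
python3 mon.py
```

```text
[0.62904294 0.25218081 0.22567298] [ 6.17271920e-01  7.86749851e-01 -2.16658571e-04  3.43215355e-05] [ 0.00392191  0.0281828  -0.0208776 ] [ 0.22238641 -0.25164945  0.27843783] 0.21138856590434796 0.09893405222101137
edge rows [166 200] disc/bar [175 175 174 174 174 174 164  40  14  11  13  15  15  12  26  44  49  52
  51  52  51  51  51  51  50  51  51  49  50  51  50  50  51  49  50  50
  50  49  50  50  47  40  33  29  27  27  27  25  22  23  23  22  22  21
  23]
```

```bash
cat >> mon.py <<'E'
def pred(zl,c=(.6270,.2540)):
    th=np.linspace(0,2*np.pi,721); o=[]
    for h in(0,.0245): 
        P=[proj(p,(c[0]+.043*np.cos(t),c[1]+.043*np.sin(t),zl+h)) for t in th]
        o.append(min(v for u,v in P if abs(u-275)<6))
    return np.round(o,1)
print({z:pred(z) for z in(.197,.193,.1885,.1845)})
E
python3 mon.py
```

```text
[0.62905554 0.25216912 0.2256764 ] [ 6.17150484e-01  7.86845115e-01 -2.07155708e-04  4.45077817e-05] [-0.05244574  0.00788873  0.00096568] [ 0.63699839 -0.85419439  0.59218703] 0.20850433172348784 0.10951243093586527
edge rows [166 200] disc/bar [174 174 174 174 174 174 164  38  13  16  15  13  12  16  24  42  51  51
  51  51  51  51  51  52  50  50  50  50  50  50  50  49  50  51  49  49
  50  50  49  49  47  40  30  28  28  23  24  25  24  22  23  24  22  21
  23]
{0.197: array([164. , 172.3]), 0.193: array([162.9, 170.8]), 0.1885: array([161.7, 169.1]), 0.1845: array([160.7, 167.8])}
```

Call:
servo_tool(
  commands=[0,0,0,0,0,-0.0139,-0.58,0,0,0,0,0,-0.0139,-0.58,0,0,0,0,0,0,-0.58,0,0,0,0,0,0,-0.58],
)

```text
t: 7.13
tcp_pos: [0.6286, 0.2528, 0.226]
tool_rot: [0.546, 0.838, 0.0, -0.001]
force: [-2.4, 0.8, 2.0]
finger_gap: 0.213
gripper_force: 3.6
```

```bash
python3 mon.py; python3 - <<'E'
from h import *
p=snap("wrist"); cv2.imwrite("pics/w4r.png",p["img"][...,::-1])
s=snap("side"); c=s["img"][130:200,220:300]; cv2.imwrite("pics/s4.png",c[...,::-1])
for z in(.197,.1885): print(proj(s,(.6277,.2537,z)),proj(s,(.6277,.2537,z+.0245)))
E
```

```text
[0.62855656 0.25276664 0.2260462 ] [ 5.46377181e-01  8.37539024e-01  3.01414804e-05 -5.98310355e-04] [ 0.22179497  0.37784227 -0.08527322] [-2.39731598  0.83671007  2.02871583] 0.21311614470065768 3.6246950598433614
edge rows [166 200] disc/bar [174 174 174 174 174 173 159  38  13  14  14  16  13  15  23  43  49  52
  51  50  51  51  50  50  51  51  49  50  49  49  51  49  50  49  49  50
  49  49  50  48  48  44  34  33  32  29  27  27  27  26  26  28  25  27
  23]
{0.197: array([164.8, 173.1]), 0.193: array([163.7, 171.5]), 0.1885: array([162.5, 169.9]), 0.1845: array([161.4, 168.5])}
(np.float64(260.0636155969775), np.float64(162.3429297832508)) (np.float64(260.09240679570667), np.float64(156.314926908733))
(np.float64(260.05373980395353), np.float64(164.41062100015967)) (np.float64(260.0823627653727), np.float64(158.41784191044886))
```

```bash
python3 - <<'E'
import cv2,numpy as np
a=cv2.imread("pics/side0.png")[130:200,220:300]; b=cv2.imread("pics/s4.png")
w=cv2.imread("pics/w4r.png")[150:270,200:360]
up=lambda i,f:cv2.resize(np.clip(i*2.2,0,255).astype(np.uint8),None,fx=f,fy=f,interpolation=cv2.INTER_CUBIC)
x=np.vstack([up(a,4),up(b,4)]); y=up(w,3); y=cv2.copyMakeBorder(y,0,x.shape[0]-y.shape[0],0,0,0)
cv2.imwrite("pics/cmp4.png",np.hstack([x,y])); print(x.shape,y.shape)
for i in(a,b): print(i[:,38:44].mean((1,2)).astype(int)[20:50])
E
```

```text
(560, 320, 3) (560, 480, 3)
[ 32  38  44  32  19  15  14  16  15  15  19  19  16  12  11  11   9  21
  50  65  77 106 137 149 144 140 138 130 111  88]
[ 40  39  40  40  38  38  42  39  25  15  16  20  21  21  17  12  12  10
   9  26  67 108 140 152 147 143 141 133 113  90]
```

View pics/cmp4.png

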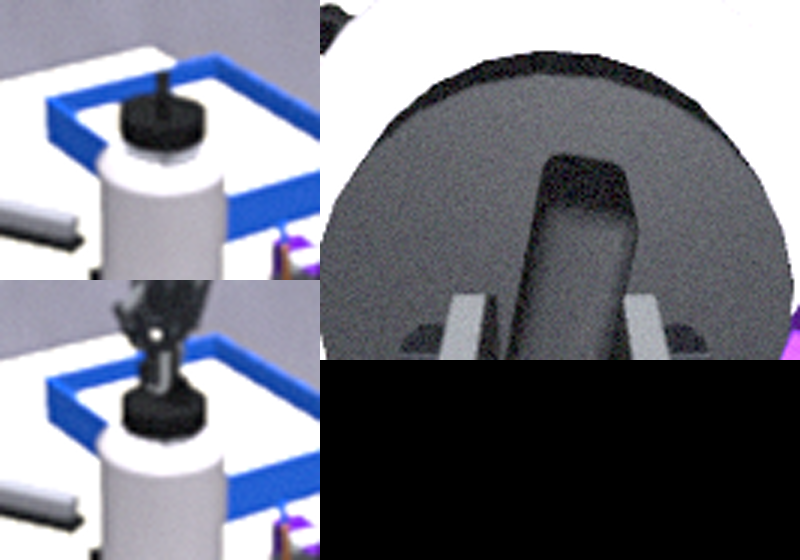

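The side crops show the lid about 2 px (≈9 mm) lower, so it has dropped. I lower the tool slightly and screw the lid forward.

Call:
servo_tool(
  commands=[0,0,0,0,0,0.0139,-0.58,0,0,0.006,0,0,0.0139,-0.58,0,0,0.006,0,0,0.0139,-0.58,0,0,0,0,0,0.0139,-0.58,0,0,0,0,0,0.0139,-0.58,0,0,0,0,0,0.0139,-0.58,0,0,0,0,0,0.0139,-0.58,0,0,0,0,0,0.0139,-0.58,0,0,0,0,0,0.0139,-0.58,0,0,0,0,0,0.0139,-0.58,0,0,0,0,0,0.0139,-0.58,0,0,0,0,0,0.0139,-0.58],
)

```text
t: 8.28
tcp_pos: [0.6291, 0.2517, 0.2189]
tool_rot: [0.893, 0.451, -0.001, 0.001]
force: [-0.5, -0.4, -1.9]
finger_gap: 0.208
gripper_force: 0.8
```

Call:
servo_tool(
  commands=[0,0,0,0,0,0.0139,-0.58,0,0,0,0,0,0.0139,-0.58,0,0,0,0,0,0.0139,-0.58,0,0,0,0,0,0.0139,-0.58,0,0,0,0,0,0.0139,-0.58,0,0,0,0,0,0.0139,-0.58],
)

```text
t: 8.78
tcp_pos: [0.6291, 0.2519, 0.219]
tool_rot: [0.979, 0.204, -0.0, 0.0]
force: [-1.1, 0.1, -1.0]
finger_gap: 0.211
gripper_force: 2.1
```

```bash
python3 mon.py
```

```text
[0.6291368  0.25188545 0.21898972] [ 9.78907064e-01  2.04305265e-01 -2.90667408e-04  4.84218521e-04] [0.07876849 0.1623836  0.03853133] [-1.12966441  0.08987009 -1.01076767] 0.21115238333222866 2.1434495109133422
edge rows [121 167 201] disc/bar [183 183 183 183 183 184 181 153  26  16  17  15  17  17  18  29  47  48
  48  49  47  48  49  48  48  47  48  47  47  48  46  47  47  47  48  47
  47  47  46  46  46  45  40  26  19  19  17  16  16  18  16  18  15  17
  17]
{0.197: array([173.7, 183.9]), 0.193: array([172.3, 182. ]), 0.1885: array([170.8, 180. ]), 0.1845: array([169.6, 178.3])}
```

Call:
servo_tool(
  commands=[0,0,0,0,0,0.0139,-0.58,0,0,0,0,0,0.0139,-0.58,0,0,0,0,0,0.0139,-0.58,0,0,0,0,0,0,-0.58],
)

```text
t: 9.17
tcp_pos: [0.6296, 0.252, 0.2194]
tool_rot: [0.997, 0.077, 0.0, 0.0]
force: [1.1, 0.1, -0.2]
finger_gap: 0.211
gripper_force: 0.0
```

```bash
python3 mon.py|head -1
```

```text
[0.62956563 0.25198654 0.21944393] [9.97030162e-01 7.70100429e-02 3.82265630e-04 4.03205274e-04] [ 0.00239441 -0.00223303 -0.02426511] [ 1.06306258  0.12464693 -0.15819176] 0.2113299690185982 2.9533209367632596e-08
```

Call:
servo_tool(
  commands=[0,0,0,0,0,0.0139,-0.58,0,0,0,0,0,0.0139,-0.58,0,0,0,0,0,0,-0.58],
)

```text
t: 9.47
tcp_pos: [0.6291, 0.2524, 0.2197]
tool_rot: [1.0, -0.008, 0.0, 0.0]
force: [-0.0, 0.6, -0.7]
finger_gap: 0.208
gripper_force: 23.3
```

```bash
python3 mon.py|head -1;  python3 - <<'E'
from h import *
import json
s=manip.sense(); print(s["q"])
p=snap("wrist"); w=p["img"][130:270,180:380,::-1]
s=snap("side"); b=s["img"][130:200,220:300,::-1]
up=lambda i,f:cv2.resize(np.clip(i*2.2,0,255).astype(np.uint8),None,fx=f,fy=f,interpolation=cv2.INTER_CUBIC)
x=up(b,4);y=up(w,2)
print(b[:,38:44].mean((1,2)).astype(int)[20:50])
cv2.imwrite("pics/cmp5.png",np.hstack([x,y]))
E
```

```text
[0.62914415 0.25236484 0.21967964] [ 9.99968300e-01 -7.95445076e-03  1.34939605e-04  3.26917238e-04] [0.11047957 0.06344578 0.81450271] [-0.03701105  0.60379357 -0.67573505] 0.2077680007514652 23.345543802715838
[ 2.17308034e-01  6.12467470e-01  1.30062777e+00 -7.17747170e-04
  1.22839894e+00  1.80224629e+00]
[ 29  36  39  39  39  38  37  40  47  37  21  16  20  22  21  16  13  11
  11   8  38  96 139 152 148 143 140 133 113  90]
```

View pics/cmp5.png

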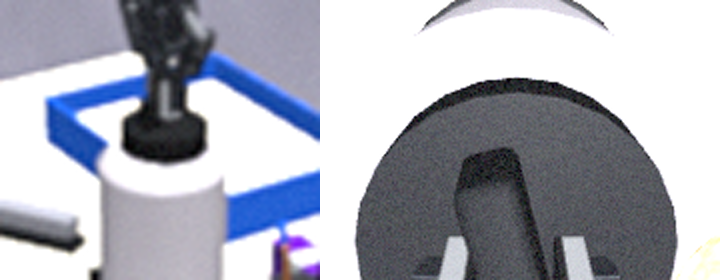

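The wrist torque is now 0.81 Nm with 23 N on a pad, and the side crop shows the lid lower again. That is the stop, so I back off, open and rise.

Call:
servo_tool(
  commands=[0,0,0,0,0,-0.014,-0.58,0,0,0,0,0,-0.008,-0.3,0,0,0,0,0,0,0,0,0,-0.04,0,0,0,0,0,0,-0.06,0,0,0,0.5,0,0,-0.08,0,0,0,1,0,0,-0.08,0,0,0,1,0,0,-0.04,0,0,0,1,0,0,0,0,0,0,1],
)

```text
t: 10.37
tcp_pos: [0.6321, 0.2528, 0.3776]
tool_rot: [0.998, 0.058, 0.007, -0.001]
force: [1.2, -0.3, 0.9]
finger_gap: 0.998
gripper_force: 0.0
```

```bash
python3 - <<'E'
from h import *
s=manip.sense(); print(s["q"],s["tcp_pos"])
p=snap("side"); b=p["img"][130:200,220:300].mean(2); print(b[:,38:44].mean(1).astype(int)[20:50])
D=[(.528456,1.433905,.62428,.23034),(.473,1.17824,.65817,.35574),(.517177,1.166471,.67631,.33112),(.604643,1.292922,.67862,.22746),(.612467,1.300628,.67787,.21968),(s["q"][1],s["q"][2],np.hypot(*s["tcp_pos"][:2]),s["tcp_pos"][2])]
A=[];B=[]
for q2,q3,r,z in D:
    t=q2+q3; A+=[[1,np.sin(q2),np.sin(t),np.cos(t),0],[0,np.cos(q2),np.cos(t),-np.sin(t),1]]; B+=[r,z]
A=np.array(A);B=np.array(B); x=np.linalg.lstsq(A,B,rcond=None); print(x[0],x[3],(A@x[0]-B).round(4))
A2=A[:,1:]; x=np.linalg.lstsq(A2,B,rcond=None); print(x[0],(A2@x[0]-B).round(4))
A3=A[:,[0,1,2,4]]; x=np.linalg.lstsq(A3,B,rcond=None); print(x[0],(A3@x[0]-B).round(4))
E
```

```text
[ 2.16736521e-01  4.90523297e-01  1.09174453e+00 -9.22243195e-05
  1.54483413e+00  1.67049896e+00] [0.63208615 0.25281347 0.37761221]
[ 51  46  37  26  18  13  12  10  11  11  12  16  21  22  21  17  13  12
  10   7  37  94 137 150 146 142 139 131 112  89]
[ 0.00753744  0.59543066  0.39191742  0.12146168 -0.02169727] [4.23393591 3.45474725 0.26337289 0.25440415 0.06649388] [-0.0006  0.0003  0.0015  0.0001  0.0014 -0.0001 -0.0004 -0.0001  0.0004
 -0.0001 -0.0022 -0.    ]
[ 0.61000398  0.39266953  0.12479614 -0.03081525] [-0.0014  0.0004  0.0011  0.0005  0.0014  0.0001 -0.     -0.0007  0.0008
 -0.0007 -0.0022  0.0004]
[0.09035253 0.33844226 0.41617256 0.08624997] [ 0.0214 -0.0106  0.0012 -0.0016 -0.0051  0.0024 -0.0017  0.0036 -0.0009
  0.0038 -0.0148  0.0024]
```

```bash
python3 - <<'E'
from h import *
rows([.45,-.17,.30],tool(np.radians(-115)))
rows([.45,-.17,.30],tool(np.radians(-115),.35,np.radians(150)))
E
```

```text
shift [-0.459   0.7971  0.1435] turn [-0.0005 -0.0013  0.0881] rows>= 12.0
shift [-0.459   0.7971  0.1435] turn [ 0.0196 -0.054   0.0873] rows>= 12.0
```

Call:
servo_tool(
  commands=[-0.0417,0.0725,0.013,0,0,0,1,-0.0417,0.0725,0.013,0,0,0,1,-0.0417,0.0725,0.013,0,0,0,1,-0.0417,0.0725,0.013,0,0,0,1,-0.0417,0.0725,0.013,0,0,0,1,-0.0417,0.0725,0.013,0,0,0,1,-0.0417,0.0725,0.013,0,0,0,1,-0.0417,0.0725,0.013,0,0,0,1,-0.0417,0.0725,0.013,0,0,0,1,-0.0417,0.0725,0.013,0,0,0,1,-0.0417,0.0725,0.013,0,0,0,1],
)

```text
t: 11.33
tcp_pos: [0.449, -0.1651, 0.2977]
tool_rot: [0.998, 0.059, -0.001, -0.001]
force: [0.6, -0.8, -0.0]
finger_gap: 1.0
gripper_force: 0.0
```

Call:
servo_tool(
  commands=[0,0,0,0,0,0.0176,1,0,0,0,0,0,0.0176,1,0,0,0,0,0,0.0176,1,0,0,0,0,0,0.0176,1,0,0,0,0,0,0.0176,1,0,0,0,0,-0.014,0,1,0,0,0,0,-0.014,0,1,0,0,0,0,-0.014,0,1,0,0,0,0,-0.014,0,1,0,0,0,0,0,0,1,0,0,0,0,0,0,1],
)

```text
t: 12.25
tcp_pos: [0.4508, -0.164, 0.2974]
tool_rot: [0.961, -0.212, -0.172, -0.038]
force: [-1.0, -0.4, 0.6]
finger_gap: 1.001
gripper_force: 0.0
```

```bash
python3 - <<'E'
from h import *
s=manip.sense(); print(s["q"],s["tcp_pos"],s["tool_rot"])
p=snap("wrist"); np.save("pw.npy",p,allow_pickle=True)
cv2.imwrite("pics/w6.png",np.clip(p["img"][...,::-1]*1.4,0,255).astype(np.uint8))
for d in manip.silhouettes(p,"cup1"):
    ys,xs=np.nonzero(d["pixels"]); print(d["conf"],d["box"],len(xs),p["img"][d["pixels"]].mean(0).astype(int),at(p,xs.mean(),ys.mean(),.04))
for c in("peg1","stand"): print(c,[(d["box"],d["conf"]) for d in manip.look_for(p,c)])
E
```

```text
[-0.55611012  0.41827097  1.4854946  -0.04154494  1.58988573  1.45635225] [ 0.4508444  -0.1640325   0.29738955] [ 0.96114126 -0.21244346 -0.17208535 -0.03823462]
0.96 [403.3, 175.9, 66.6, 48.9] 2310 [124  25  24] [ 0.2239 -0.3181  0.04  ]
0.93 [100.9, 236.8, 49.4, 51.7] 1364 [65 31 87] [0.3141 0.1969 0.04  ]
0.92 [374.8, 85.2, 64.4, 83.5] 3265 [126 128 132] [ 0.3606 -0.2977  0.04  ]
0.67 [214.5, 94.4, 48.8, 85.4] 3591 [131 133 137] [ 0.4325 -0.102   0.04  ]
0.67 [284.9, 72.2, 71.9, 87.6] 3777 [131 133 137] [ 0.4113 -0.2     0.04  ]
0.62 [494.6, 59.9, 50.2, 76.1] 2525 [19 44 98] [ 0.3413 -0.4803  0.04  ]
0.22 [0.0, 28.4, 64.6, 63.8] 3028 [23 23 26] [0.6735 0.096  0.04  ]
peg1 [([95.2, 1.0, 100.9, 28.2], 0.93)]
stand [([96.4, 0.0, 101.7, 30.2], 0.66)]
```

View pics/w6.png

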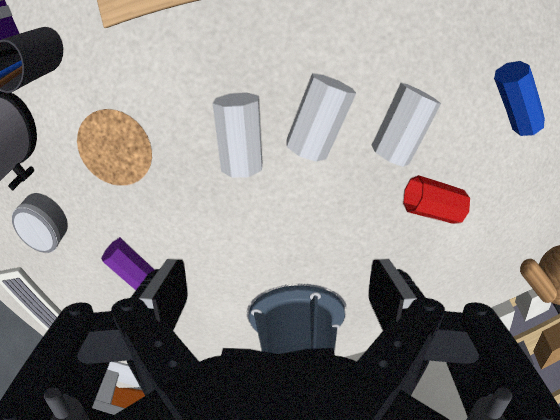

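The wrist picture shows the three aluminium tumblers at (239,135), (321,117) and (407,124), closed bases at the far (upper) end. The look-alikes are red (437,199), purple (130,265) and blue (519,98).

```bash
cat > cup.py <<'E'
from h import *
from scipy.optimize import minimize
a=np.radians(22.5+45*np.arange(8)); OCT=np.c_[np.cos(a),np.sin(a)]*.027/np.cos(np.radians(22.5))
def verts(x,y,az):   # az: direction of base; z=.027 lying
    return np.array([[x+l*np.cos(az)-o[0]*np.sin(az),y+l*np.sin(az)+o[0]*np.cos(az),.027+o[1]] for l in(-.0475,.0475) for o in OCT])
def fit(p,mask,az0):
    m=mask.astype(np.uint8); ys,xs=np.nonzero(m); c=at(p,xs.mean(),ys.mean(),.035)
    def cost(t):
        P=np.array([proj(p,v) for v in verts(*t)])*8; k=np.zeros(m.shape,np.uint8)
        big=np.zeros((m.shape[0]*2,m.shape[1]*2),np.uint8); cv2.fillConvexPoly(big,cv2.convexHull((P/4).astype(np.float32)).round().astype(np.int32),1)
        M=cv2.resize(m,None,fx=2,fy=2,interpolation=0); return 1-(M&big).sum()/(M|big).sum()
    best=min((minimize(cost,[c[0],c[1],az0+d],method="Nelder-Mead",options=dict(initial_simplex=[[c[0],c[1],az0+d],[c[0]+.01,c[1],az0+d],[c[0],c[1]+.01,az0+d],[c[0],c[1],az0+d+.15]],xatol=1e-4,fatol=1e-4)) for d in(-.15,.15)),key=lambda r:r.fun)
    return best.x,best.fun
E
cat > kin.py <<'E'
from h import *
def fk(q,k,s4=1):
    r0,a,b,e,h,c=k; q1,q2,q3,q4,q5,q6=q; t=q2+q3
    w=R.from_euler("z",q1).apply([r0+a*np.sin(q2)+b*np.sin(t)+e*np.cos(t),0,h+a*np.cos(q2)+b*np.cos(t)-e*np.sin(t)])
    Rt=R.from_euler("ZYZYZ",[q1,t,s4*q4,q5,q6+np.pi/2]); return w+Rt.apply([0,0,c]),Rt
E
python3 - <<'E'
from cup import *; from kin import *
from scipy.optimize import least_squares
s=manip.sense()
D=[([1.0694974,.528456,1.433905,0,1.181404,-.178485],[.19788,.59209,.23034]),([.238992,.472999,1.178236,0,1.491837,-1.00725],[.60392,.26164,.35574]),([.217225,.604643,1.292922,0,1.241193,.759],[.629775,.252756,.22746]),([.217308,.612467,1.300628,0,1.2284,1.8],[.629144,.252365,.21968]),([.216737,.490523,1.091745,0,1.544834,1.67],[.632086,.252813,.377612]),(s["q"],s["tcp_pos"])]
r=least_squares(lambda k:np.concatenate([fk(q,k)[0]-t for q,t in D]),[0,.6,.4,.1,.3,.3]); print(r.x,r.fun.round(4))
Rm=R.from_quat(s["tool_rot"])
for s4 in(1,-1): print(s4,(fk(s["q"],r.x,s4)[1].inv()*Rm).magnitude())
p=snap("wrist")
for d in manip.silhouettes(p,"cup1"):
    col=p["img"][d["pixels"]].mean(0)
    if np.ptp(col)<12 and col.mean()>80: print(d["box"][:2],*fit(p,d["pixels"],-.5))
E
```

```text
Traceback (most recent call last):
  File "kin.py", line 5, in fk
    Rt=R.from_euler("ZYZYZ",[q1,t,s4*q4,q5,q6+np.pi/2]); return w+Rt.apply([0,0,c]),Rt
  File "scipy/spatial/transform/_rotation.pyx", line 1413, in scipy.spatial.transform._rotation.Rotation.from_euler
ValueError: Expected axis specification to be a non-empty string of upto 3 characters, got ZYZYZ
```

```bash
cat > kin.py <<'E'
from h import *
def fk(q,k,s4=1):
    r0,a,b,e,h,c,d,d2=k; q1,q2,q3,q4,q5,q6=q; t=q2+q3
    w=R.from_euler("z",q1).apply([r0+a*np.sin(q2)+b*np.sin(t)+e*np.cos(t),d,h+a*np.cos(q2)+b*np.cos(t)-e*np.sin(t)])
    Rf=R.from_euler("ZYZ",[q1,t,s4*q4]); Rt=Rf*R.from_euler("YZ",[q5,q6+np.pi/2]); return w+Rf.apply([0,d2,0])+Rt.apply([0,0,c]),Rt
E
cat > go.py <<'E'
from cup import *; from kin import *
from scipy.optimize import least_squares
s=manip.sense()
D=[([1.0694974,.528456,1.433905,0,1.181404,-.178485],[.19788,.59209,.23034]),([.238992,.472999,1.178236,0,1.491837,-1.00725],[.60392,.26164,.35574]),([.217225,.604643,1.292922,0,1.241193,.759],[.629775,.252756,.22746]),([.217308,.612467,1.300628,0,1.2284,1.8],[.629144,.252365,.21968]),([.216737,.490523,1.091745,0,1.544834,1.67],[.632086,.252813,.377612]),(s["q"],s["tcp_pos"])]
r=least_squares(lambda k:np.concatenate([np.concatenate([fk(q,k)[0]-t for q,t in D]),[.01*k[7],.001*k[0]]]),[0,.45,.4,.1,.3,.3,.1,0]); print(r.x.round(4),r.fun.round(4))
Rm=R.from_quat(s["tool_rot"])
for s4 in(1,-1): print(s4,(fk(s["q"],r.x,s4)[1].inv()*Rm).magnitude())
np.save("k.npy",r.x)
E
cat go.py - <<'E' | python3 -
p=snap("wrist")
for d in manip.silhouettes(p,"cup1"):
    col=p["img"][d["pixels"]].mean(0)
    if np.ptp(col)<12 and col.mean()>80: print(d["box"][:2],*fit(p,d["pixels"],-.5))
E
```

```text
[0.000e+00 5.880e-01 3.917e-01 1.141e-01 2.742e-01 2.967e-01 1.109e-01
 2.000e-04] [-0.      0.      0.      0.0001 -0.0002 -0.      0.     -0.0001  0.
 -0.0001  0.0002 -0.     -0.      0.      0.      0.      0.      0.
  0.      0.    ]
1 3.7630706667110246e-16
-1 0.0831673092910005
[376.9, 81.5] [ 0.35362626 -0.3019953  -0.73767249] 0.02622999407231774
[214.2, 92.5] [ 0.42716442 -0.09856384 -0.41854053] 0.02506179620983251
[288.6, 74.5] [ 0.4057941  -0.20001026 -0.75505122] 0.03595755829185221
```

```bash
cat >> kin.py <<'E'
from scipy.optimize import least_squares
K=np.load("k.npy"); LO=np.array([-3.08,-.75,.22,-1.43,0,-2.85]); HI=np.array([3.08,2.2,2.44,4.57,2.65,2.85])
def ik(pos,rot,seed):
    def f(q):
        p,Rq=fk(q,K); return np.r_[(p-pos)*10,(Rq.inv()*rot).as_rotvec()]
    r=least_squares(f,np.clip(seed,LO+1e-3,HI-1e-3),bounds=(LO,HI)); return r.x,np.abs(r.fun).max()
PZ=.019
CUPS=[(.4272,-.0986,-.4185),(.4058,-.2,-.755),(.3536,-.302,-.7377)]
PEGS=[(.6572,-.0692),(.6263,-.172),(.5927,-.274)]
def grasp(cup,th,s,flip,z=.03):
    x,y,az=cup; Rg=tool(az+(np.pi/2 if flip else -np.pi/2),th,az+np.pi)
    pin=np.array([x+s*np.cos(az),y+s*np.sin(az),z]); return pin,Rg
def final(peg,th,s,flip,phi,cup,h=.0625):
    """tool pose with cup vertical mouth down, tool z pointing to azimuth phi"""
    pin,Rg=grasp(cup,th,s,flip); az=cup[2]
    up=R.from_rotvec(np.pi/2*np.array([np.sin(az),-np.cos(az),0]))  # down -> base dir ; mouth -> down
    Rf=R.from_euler("z",phi-az)*up*Rg
    return np.array([peg[0],peg[1],h+s])+Rf.apply([0,0,0]),Rf
E
cat > plan.py <<'E'
from kin import *
from scipy.spatial.transform import Slerp
q0=manip.sense()["q"]; s=.018
for i in range(3):
  for flip in(0,1):
    for th in(.35,.5,.65):
      pin,Rg=grasp(CUPS[i],th,s,flip); tcp=pin+Rg.apply([0,0,PZ])
      qa=q0.copy(); qa[5]=q0[5] if not flip else q0[5]-np.pi
      qg,eg=ik(tcp+[0,0,.0],Rg,qa)
      if eg>1e-3: print(i,flip,th,"grasp no",qg.round(2)); continue
      ql,_=ik(tcp+[0,0,.14],Rg,qg)
      for dphi in(-70,-50,50,70):
        phi=np.arctan2(PEGS[i][1],PEGS[i][0])+np.radians(dphi)
        p1,Rf=final(PEGS[i],th,s,flip,phi,CUPS[i],.0625+.09)
        q=ql;ok=1;mj=0;m5=9;fl=0
        rv=(Rg.inv()*Rf).as_rotvec()
        for u in np.linspace(0,1,25)[1:]:
          Ru=Rg*R.from_rotvec(rv*u); pu=(1-u)*(pin+[0,0,.14])+u*p1
          qn,e=ik(pu+Ru.apply([0,0,PZ]),Ru,q)
          ok&=e<1e-3; mj=max(mj,np.abs(qn-q).max()); m5=min(m5,qn[4]); q=qn
        qe,e2=ik(p1-[0,0,.09]+Rf.apply([0,0,PZ]),Rf,q)
        if ok and e2<1e-3: print(i,flip,th,dphi,"maxstep",round(mj,2),"min q5",round(m5,2),qg.round(2),qe.round(2),"wristz",(p1[2]-.09-Rf.apply([0,0,K[5]-PZ])[2]).round(3))
E
python3 plan.py
```

```text
0 0 0.35 50 maxstep 0.16 min q5 0.71 [-0.47  0.8   1.77 -0.02  0.92  1.54] [-0.7   1.02  1.79  1.55  1.21 -1.22] wristz 0.176
0 0 0.35 70 maxstep 0.13 min q5 0.89 [-0.47  0.8   1.77 -0.02  0.92  1.54] [-0.69  1.04  1.56  1.19  1.39 -1.04] wristz 0.176
0 0 0.5 50 maxstep 0.14 min q5 0.78 [-0.47  0.86  1.67 -0.03  1.11  1.54] [-0.67  0.95  1.79  1.48  1.06 -1.11] wristz 0.214
0 0 0.5 70 maxstep 0.12 min q5 0.99 [-0.47  0.86  1.67 -0.03  1.11  1.54] [-0.66  0.98  1.57  1.12  1.27 -0.96] wristz 0.214
0 0 0.65 50 maxstep 0.13 min q5 0.82 [-0.46  0.92  1.58 -0.03  1.3   1.54] [-0.63  0.88  1.78  1.37  0.93 -0.96] wristz 0.249
0 0 0.65 70 maxstep 0.11 min q5 1.05 [-0.46  0.92  1.58 -0.03  1.3   1.54] [-0.63  0.92  1.58  1.03  1.16 -0.87] wristz 0.249
0 1 0.5 -70 maxstep 0.14 min q5 0.76 [-0.47  0.86  1.67 -0.03  1.11 -1.6 ] [ 0.09  0.98  1.57 -1.39  1.08  0.9 ] wristz 0.214
0 1 0.65 -70 maxstep 0.13 min q5 0.82 [-0.46  0.92  1.58 -0.03  1.3  -1.6 ] [ 0.06  0.92  1.58 -1.27  0.96  0.77] wristz 0.249
1 0 0.35 50 maxstep 0.16 min q5 0.72 [-0.72  0.81  1.74  0.02  0.94  1.6 ] [-0.88  1.02  1.82
[... 1216 characters left out ...]
9 -0.08  1.17  1.46] [-1.    0.94  1.81  1.48  1.06 -1.13] wristz 0.214
2 0 0.5 70 maxstep 0.12 min q5 1.02 [-0.9   0.87  1.59 -0.08  1.17  1.46] [-1.    0.97  1.59  1.12  1.27 -0.98] wristz 0.214
2 0 0.65 50 maxstep 0.13 min q5 0.84 [-0.89  0.94  1.5  -0.09  1.35  1.47] [-0.96  0.88  1.8   1.38  0.93 -0.98] wristz 0.249
2 0 0.65 70 maxstep 0.11 min q5 1.08 [-0.89  0.94  1.5  -0.09  1.35  1.47] [-0.96  0.92  1.6   1.03  1.15 -0.89] wristz 0.249
2 1 0.5 -70 maxstep 0.15 min q5 0.73 [-0.9   0.87  1.59 -0.08  1.17 -1.68] [-0.23  0.97  1.59 -1.4   1.08  0.91] wristz 0.214
2 1 0.65 -70 maxstep 0.14 min q5 0.8 [-0.89  0.94  1.5  -0.09  1.35 -1.67] [-0.27  0.92  1.6  -1.28  0.96  0.79] wristz 0.249
```

```bash
cat > seq.py <<'E'
from kin import *
import sys
PEGS[:]=[(.6593,-.067),(.6263,-.172),(.5932,-.277)]
TH,S,DP=.5,.018,55
def T(p,Rr): return np.asarray(p)+Rr.apply([0,0,PZ])
def seg(n,p0,R0,p1,R1):
    d=R0.inv().apply(p1-p0)/.5; w=(R0.inv()*R1).as_rotvec()/2/np.pi
    print(n,"shift",d.round(4),"turn",w.round(4),"rows",np.linalg.norm(d)*.5/.0417,np.linalg.norm(w)*360/7.16)
def poses(i,cup):
    pin,Rg=grasp(cup,TH,S,0); phi=np.arctan2(PEGS[i][1],PEGS[i][0])+np.radians(DP)
    p1,Rf=final(PEGS[i],TH,S,0,phi,cup)
    return pin,Rg,p1,Rf
if __name__=="__main__":
    i=int(sys.argv[1]); cup=CUPS[i]; s=manip.sense(); P0=s["tcp_pos"]; R0=R.from_quat(s["tool_rot"])
    pin,Rg,p1,Rf=poses(i,cup)
    g=T(pin,Rg); pre=g-Rg.apply([0,0,.12]); hov=T(p1+[0,0,.12],Rf)
    seg("A to pre",P0,R0,pre,Rg); print("   pre",pre); seg("B down",pre,Rg,g,Rg); l=g+[0,0,.20]; seg("C lift",g,Rg,l,Rg); seg("D to hover",l,Rg,hov,Rg); seg("E turn",hov,Rg,hov,Rf); seg("F down",hov,Rf,T(p1,Rf),Rf)
    q=s["q"]; 
    for p_,r_ in((pre,Rg),(g,Rg),(l,Rg),(hov,Rg)): q,e=ik(p_,r_,q); print(q.round(2),e)
    rv=(Rg.inv()*Rf).as_rotvec(); mj=0
    n=int(np.ceil(np.degrees(np.linalg.norm(rv))/6))
    for u in np.arange(1,n+1)/n:
        qn,e=ik(hov,Rg*R.from_rotvec(rv*u),q); mj=max(mj,np.abs(qn-q).max()); q=qn
        if e>1e-3: print("bad",u,e)
    print("n",n,"maxstep",mj,q.round(2)); q,e=ik(T(p1,Rf),Rf,q); print(q.round(2),e)
E
python3 seq.py 0
```

```text
A to pre shift [ 0.158  -0.1007  0.3283] turn [-0.0011 -0.0238 -0.0024] rows 4.531895489633268 1.201340295064594
   pre [ 0.48788973 -0.12559325  0.11863584]
B down shift [-0.    0.    0.24] turn [0. 0. 0.] rows 2.8776978417266177 0.0
C lift shift [-0.1918 -0.     -0.351 ] turn [0. 0. 0.] rows 4.796163069544364 0.0
D to hover shift [ 0.3636 -0.2783 -0.1486] turn [0. 0. 0.] rows 5.7720701969396 0.0
E turn shift [0. 0. 0.] turn [ 0.0627  0.2123 -0.2139] rows 0.0 15.47634672006493
F down shift [-0.2106 -0.      0.1151] turn [0. 0. 0.] rows 2.877697841726619 0.0
[-0.46  0.74  1.49 -0.02  1.41  1.54] 1.445183764325897e-10
[-0.47  0.86  1.67 -0.03  1.11  1.54] 4.900994124423796e-10
[-0.47  0.54  1.58 -0.02  1.51  1.53] 5.829426177883512e-11
[-0.28  0.86  0.95  0.07  1.83  1.71] 6.598888102615774e-15
n 19 maxstep 0.1839100596350946 [-0.67  0.73  1.74  1.28  1.16 -0.82]
[-0.67  0.95  1.74  1.37  1.11 -1.06] 1.8917756250402817e-10
```

Call:
servo_tool(
  commands=[0,0,0,0,-0.0119,-0.0012,1,0,0,0,0,-0.0119,-0.0012,1,0.036,-0.0168,0.052,0,0,0,1,0.036,-0.0168,0.052,0,0,0,1,0.036,-0.0168,0.052,0,0,0,1,0.036,-0.0168,0.052,0,0,0,1,0.036,-0.0168,0.052,0,0,0,1,0,0,0,0,0,0,1,0,0,0,0,0,0,1],
)

```text
t: 13.3
tcp_pos: [0.4827, -0.131, 0.1421]
tool_rot: [0.947, -0.201, -0.244, -0.055]
force: [-0.4, 0.3, 0.1]
finger_gap: 1.005
gripper_force: 0.0
```

```bash
python3 seq.py 0 | head -3; python3 - <<'E'
from cup import *
p=snap("wrist"); cv2.imwrite("pics/w7.png",np.clip(p["img"][...,::-1]*1.3,0,255).astype(np.uint8))
for d in manip.silhouettes(p,"cup1"):
    col=p["img"][d["pixels"]].mean(0)
    if np.ptp(col)<12 and col.mean()>80: print(d["box"],*fit(p,d["pixels"],-.6))
E
```

```text
A to pre shift [ 0.0271 -0.0138  0.0387] turn [-0.001   0.0008  0.0003] rows 0.5902210904916493 0.0644655948229778
   pre [ 0.48788973 -0.12559325  0.11863584]
B down shift [-0.    0.    0.24] turn [0. 0. 0.] rows 2.8776978417266177 0.0
[334.3, 118.3, 113.9, 123.6] [ 0.40647724 -0.19953716 -0.75123454] 0.01621587581472972
[442.2, 133.8, 99.3, 110.7] [ 0.35378836 -0.30149938 -0.73462211] 0.019865807130640678
[232.9, 136.1, 75.0, 122.1] [ 0.42730968 -0.09828346 -0.41890677] 0.017408253797553397
```

View pics/w7.png

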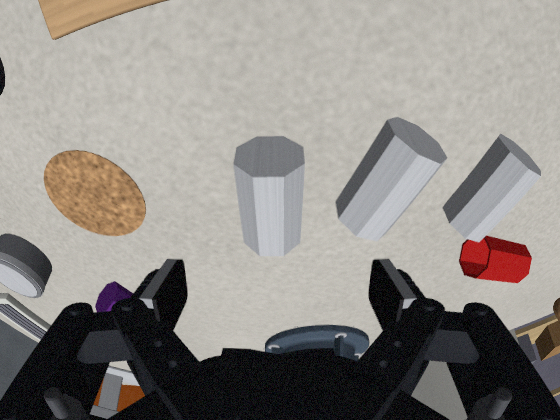

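The close picture shows the chosen tumbler at (270,195), grey, with its closed base facing away. The new fits agree with the first to under 1 mm, so I grasp.

Call:
servo_tool(
  commands=[0.027,-0.0138,0.039,0,0,0,1,0,0,0.06,0,0,0,1,0,0,0.06,0,0,0,1,0,0,0.06,0,0,0,1,0,0,0.06,0,0,0,1,0,0,0,0,0,0,1,0,0,0,0,0,0,-0.2,0,0,0,0,0,0,-0.2,0,0,0,0,0,0,-0.2,0,0,0,0,0,0,-0.2,0,0,0,0,0,0,-0.2],
  force=40,
)

```text
t: 14.32
tcp_pos: [0.4394, -0.1037, 0.0157]
tool_rot: [0.948, -0.202, -0.239, -0.054]
force: [1.7, -1.6, 5.9]
finger_gap: 0.621
gripper_force: 42.7
```

```bash
python3 seq.py 0 | sed -n 4,5p; python3 -c "
from h import *
s=manip.sense();print(s['tcp_pos'],s['force'],s['finger_gap'],s['gripper_force'])"
```

```text
C lift shift [-0.1918 -0.     -0.351 ] turn [0. 0. 0.] rows 4.796163069544364 0.0
D to hover shift [ 0.3636 -0.2783 -0.1486] turn [0. 0. 0.] rows 5.7720701969396 0.0
[ 0.43940876 -0.1036989   0.01571747] [ 1.65206088 -1.57020538  5.86522486] 0.6213520418989068 42.685199015541
```

Call:
servo_tool(
  commands=[-0.032,0,-0.0585,0,0,0,-0.2,-0.032,0,-0.0585,0,0,0,-0.2,-0.032,0,-0.0585,0,0,0,-0.2,-0.032,0,-0.0585,0,0,0,-0.2,-0.032,0,-0.0585,0,0,0,-0.2,-0.032,0,-0.0585,0,0,0,-0.2,0,0,0,0,0,0,-0.2],
)

```text
t: 14.9
tcp_pos: [0.4397, -0.1049, 0.2201]
tool_rot: [0.949, -0.202, -0.235, -0.053]
force: [1.2, 0.1, -0.8]
finger_gap: 0.624
gripper_force: 42.8
```

Call:
servo_tool(
  commands=[0.0455,-0.0348,-0.0186,0,0,0,-0.2,0.0455,-0.0348,-0.0186,0,0,0,-0.2,0.0455,-0.0348,-0.0186,0,0,0,-0.2,0.0455,-0.0348,-0.0186,0,0,0,-0.2,0.0455,-0.0348,-0.0186,0,0,0,-0.2,0.0455,-0.0348,-0.0186,0,0,0,-0.2,0.0455,-0.0348,-0.0186,0,0,0,-0.2,0.0455,-0.0348,-0.0186,0,0,0,-0.2,0,0,0,0,0,0,-0.2],
)

```text
t: 15.65
tcp_pos: [0.6759, -0.0545, 0.1903]
tool_rot: [0.948, -0.201, -0.239, -0.055]
force: [-0.6, -0.2, -1.5]
finger_gap: 0.625
gripper_force: 42.8
```

Call:
servo_tool(
  commands=[0,0,0,0.0024,0.0082,-0.0082,-0.2,0,0,0,0.0024,0.0082,-0.0082,-0.2,0,0,0,0.0024,0.0082,-0.0082,-0.2,0,0,0,0.0024,0.0082,-0.0082,-0.2,0,0,0,0.0024,0.0082,-0.0082,-0.2,0,0,0,0.0024,0.0082,-0.0082,-0.2,0,0,0,0.0024,0.0082,-0.0082,-0.2,0,0,0,0.0024,0.0082,-0.0082,-0.2,0,0,0,0.0024,0.0082,-0.0082,-0.2,0,0,0,0.0024,0.0082,-0.0082,-0.2,0,0,0,0.0024,0.0082,-0.0082,-0.2,0,0,0,0.0024,0.0082,-0.0082,-0.2],
)

```text
t: 16.65
tcp_pos: [0.6708, -0.0559, 0.1932]
tool_rot: [0.982, 0.065, 0.101, -0.144]
force: [0.1, 0.6, -0.9]
finger_gap: 0.623
gripper_force: 42.7
```

Call:
servo_tool(
  commands=[0,0,0,0.0024,0.0082,-0.0082,-0.2,0,0,0,0.0024,0.0082,-0.0082,-0.2,0,0,0,0.0024,0.0082,-0.0082,-0.2,0,0,0,0.0024,0.0082,-0.0082,-0.2,0,0,0,0.0024,0.0082,-0.0082,-0.2,0,0,0,0.0024,0.0082,-0.0082,-0.2,0,0,0,0.0024,0.0082,-0.0082,-0.2,0,0,0,0.0024,0.0082,-0.0082,-0.2,0,0,0,0.0024,0.0082,-0.0082,-0.2,0,0,0,0.0024,0.0082,-0.0082,-0.2,0,0,0,0.0024,0.0082,-0.0082,-0.2,0,0,0,0.0024,0.0082,-0.0082,-0.2],
)

```text
t: 17.65
tcp_pos: [0.6709, -0.0562, 0.193]
tool_rot: [0.824, 0.318, 0.422, -0.205]
force: [-0.5, 0.0, -1.3]
finger_gap: 0.621
gripper_force: 42.8
```

Call:
servo_tool(
  commands=[0,0,0,0.0024,0.0082,-0.0082,-0.2,0,0,0,0.0024,0.0082,-0.0082,-0.2,0,0,0,0,0,0,-0.2,0,0,0,0,0,0,-0.2],
)

```text
t: 17.98
tcp_pos: [0.6711, -0.0565, 0.1919]
tool_rot: [0.782, 0.353, 0.467, -0.212]
force: [-0.1, -0.4, -1.6]
finger_gap: 0.624
gripper_force: 42.8
```

```bash
cat > chk.py <<'E'
from seq import *
i=int(sys.argv[1]); s=manip.sense(); pin,Rg,p1,Rf=poses(i,CUPS[i]); R0=R.from_quat(s["tool_rot"])
dz=float(sys.argv[2]); seg("to",s["tcp_pos"],R0,T(p1+[0,0,dz],Rf),Rf); seg("down",s["tcp_pos"]*0,Rf,np.array([0,0,-.1]),Rf)
ax=R0.apply(Rg.inv().apply([np.cos(CUPS[i][2]),np.sin(CUPS[i][2]),0])); print("cup base axis",ax.round(3),"gap",s["finger_gap"],s["gripper_force"],s["force"],s["t"])
p=snap(sys.argv[3]); cv2.imwrite(f"pics/{sys.argv[4]}.png",np.clip(p["img"][...,::-1]*1.3,0,255).astype(np.uint8))
E
python3 chk.py 0 .12 wrist c1a
```

```text
to shift [ 0.     -0.0042  0.0023] turn [ 0.0011 -0.001  -0.001 ] rows 0.05751198721511849 0.08982484584575841
down shift [-0.1755 -0.      0.0959] turn [0. 0. 0.] rows 2.3980815347721824 0.0
cup base axis [-0.003 -0.006  1.   ] gap 0.6235181595541869 42.77447219355963 [-0.06611941 -0.37237656 -1.6340562 ] 17.9833
```

View pics/c1a.png

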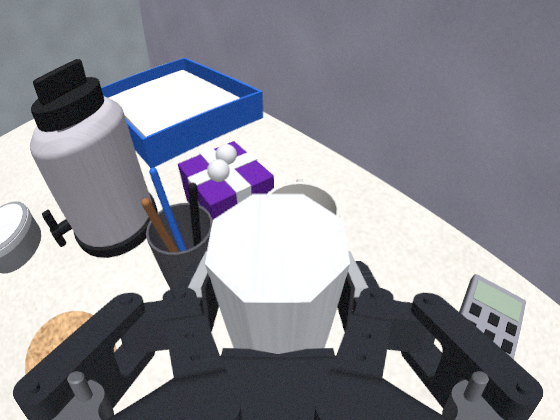

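The wrist picture shows the tumbler held upright, base up, at (280,250), with the penpot and urn clear of it. I lower it onto peg 1.

Call:
servo_tool(
  commands=[0,-0.0042,0.0023,0.001,-0.001,-0.001,-0.2,-0.04,0,0.0219,0,0,0,-0.2,-0.04,0,0.0219,0,0,0,-0.2,-0.04,0,0.0219,0,0,0,-0.2,-0.04,0,0.0219,0,0,0,-0.2,-0.03,0,0.0164,0,0,0,-0.2,-0.01,0,0.0055,0,0,0,-0.2,-0.006,0,0.0033,0,0,0,-0.2,0,0,0,0,0,0,-0.2,0,0,0,0,0,0,-0.2],
)

```text
t: 18.87
tcp_pos: [0.6712, -0.0526, 0.0772]
tool_rot: [0.78, 0.359, 0.466, -0.213]
force: [-0.9, 1.1, 4.6]
finger_gap: 0.627
gripper_force: 42.9
```

```bash
python3 chk.py 0 0 side c1b
```

```text
to shift [-0.0121  0.0008  0.0019] turn [-0.0002 -0.0009  0.0006] rows 0.14754365889732876 0.05488991261734177
down shift [-0.1755 -0.      0.0959] turn [0. 0. 0.] rows 2.3980815347721824 0.0
cup base axis [-0.006 -0.003  1.   ] gap 0.6267045730074297 42.92944088287186 [-0.94292164  1.0649673   4.58434689] 18.8667
```

Call:
servo_tool(
  commands=[0,0,0,0,0,0,0.2,0,0,0,0,0,0,1,0,0,0,0,0,0,1,0,0,0,0,0,0,1,0,0,-0.03,0,0,0,1,0,0,-0.06,0,0,0,1,0,0,-0.07,0,0,0,1,0,0,-0.07,0,0,0,1,0,0,-0.07,0,0,0,1,0,0,0,0,0,0,1],
)

```text
t: 19.75
tcp_pos: [0.5838, -0.16, 0.1486]
tool_rot: [0.782, 0.358, 0.466, -0.208]
force: [-0.2, -1.3, -0.2]
finger_gap: 0.999
gripper_force: 0.0
```

```bash
python3 chk.py 0 0 wrist c1c
```

```text
to shift [-0.0046 -0.0101  0.3134] turn [0.0015 0.     0.0007] rows 3.759872471412369 0.0831703078538905
down shift [-0.1755 -0.      0.0959] turn [0. 0. 0.] rows 2.3980815347721824 0.0
cup base axis [-0.006  0.006  1.   ] gap 0.9989567311053227 0.0 [-0.20521672 -1.29677737 -0.24244085] 19.75
```

View pics/c1c.png

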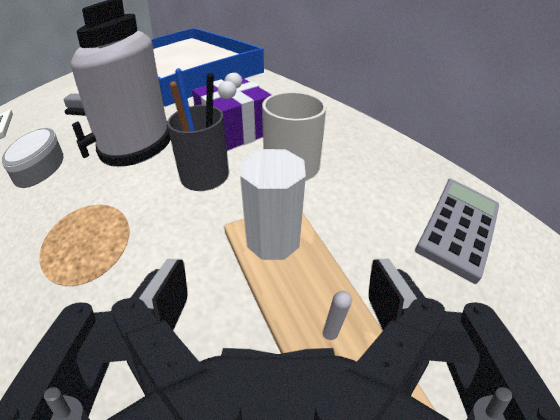

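Tumbler 1 stands mouth down, flat on the board, at (273,205). Peg 2 is free at (341,299).

```bash
cat > back.py <<'E'
from seq import *
# from the present tool pose: up by argv[2], then turn in place to grasp orientation of cup i, then shift to pre
i=int(sys.argv[1]); up=float(sys.argv[2]); s=manip.sense(); P=s["tcp_pos"]; R0=R.from_quat(s["tool_rot"]); pin,Rg,p1,Rf=poses(i,CUPS[i])
P2=P+[0,0,up]; pre=T(pin,Rg)-Rg.apply([0,0,.12]); seg("up",P,R0,P2,R0); seg("turn",P2,R0,P2,Rg); seg("go",P2,Rg,pre,Rg)
q=s["q"]; q,e=ik(P2,R0,q); rv=(R0.inv()*Rg).as_rotvec(); mj=0;n=26
for u in np.arange(1,n+1)/n:
    qn,e=ik(P2,R0*R.from_rotvec(rv*u),q); mj=max(mj,np.abs(qn-q).max()); q=qn
    if e>1e-3: print("bad",u,e)
print("maxstep",mj,q.round(2)); q,e=ik(pre,Rg,q); print(q.round(2),e)
E
sed -i 's/(.4058,-.2,-.755),(.3536,-.302,-.7377)/(.4065,-.1995,-.7512),(.3538,-.3015,-.7346)/' kin.py
python3 back.py 1 .1; python3 - <<'E'
from h import *
p=snap("wrist"); print("peg2 tip",at(p,341,297,.080),"foot",at(p,333,336,.015),proj(p,(.6263,-.172,.08)),proj(p,(.6263,-.172,.015)))
for d in manip.silhouettes(p,"cup1"):
    ys,xs=np.nonzero(d["pixels"]); print(d["conf"],d["box"])
print("cup1 top",at(p,273,169,.11), [proj(p,(.6593,-.067,z)) for z in(.015,.11)])
E
```

```text
up shift [ 0.1755  0.0013 -0.0958] turn [0. 0. 0.] rows 2.3980815347721824 0.0
turn shift [0. 0. 0.] turn [-0.0775 -0.1907  0.267 ] rows 0.0 16.95145016837955
go shift [0.0621 0.3034 0.2601] turn [0. 0. 0.] rows 4.849111270503425 0.0
maxstep 0.1257047895481415 [-0.51  0.7   1.14  0.12  1.78  1.81]
[-0.72  0.75  1.46  0.02  1.43  1.6 ] 2.5018181970537508e-12
peg2 tip [ 0.6308 -0.1729  0.08  ] foot [ 0.6319 -0.1776  0.015 ] (np.float64(335.7026832056368), np.float64(300.0480325431407)) (np.float64(323.87026239641887), np.float64(335.7667341150018))
0.74 [240.4, 148.2, 68.3, 111.1]
0.51 [2.1, 127.7, 59.8, 58.8]
0.39 [78.3, 3.7, 58.7, 41.9]
cup1 top [ 0.6622 -0.0637  0.11  ] [(np.float64(273.216909131992), np.float64(244.71679239330723)), (np.float64(272.9770999076739), np.float64(172.313571892712))]
```

Call:
servo_tool(
  commands=[0.0585,0,-0.032,0,0,0,1,0.0585,0,-0.032,0,0,0,1,0.0585,0,-0.032,0,0,0,1,0,0,0,-0.003,-0.0073,0.0103,1,0,0,0,-0.003,-0.0073,0.0103,1,0,0,0,-0.003,-0.0073,0.0103,1,0,0,0,-0.003,-0.0073,0.0103,1,0,0,0,-0.003,-0.0073,0.0103,1,0,0,0,-0.003,-0.0073,0.0103,1,0,0,0,-0.003,-0.0073,0.0103,1,0,0,0,-0.003,-0.0073,0.0103,1,0,0,0,-0.003,-0.0073,0.0103,1],
)

```text
t: 20.9
tcp_pos: [0.5841, -0.1513, 0.2452]
tool_rot: [0.943, 0.116, 0.243, -0.194]
force: [-0.1, -0.4, 0.3]
finger_gap: 0.997
gripper_force: 0.0
```

Call:
servo_tool(
  commands=[0,0,0,-0.003,-0.0073,0.0103,1,0,0,0,-0.003,-0.0073,0.0103,1,0,0,0,-0.003,-0.0073,0.0103,1,0,0,0,-0.003,-0.0073,0.0103,1,0,0,0,-0.003,-0.0073,0.0103,1,0,0,0,-0.003,-0.0073,0.0103,1,0,0,0,-0.003,-0.0073,0.0103,1,0,0,0,-0.003,-0.0073,0.0103,1,0,0,0,-0.003,-0.0073,0.0103,1,0,0,0,-0.003,-0.0073,0.0103,1,0,0,0,-0.003,-0.0073,0.0103,1,0,0,0,-0.003,-0.0073,0.0103,1],
)

```text
t: 21.9
tcp_pos: [0.5842, -0.1513, 0.2451]
tool_rot: [0.961, -0.224, -0.095, -0.129]
force: [0.7, 0.3, -0.5]
finger_gap: 1.0
gripper_force: 0.0
```

Call:
servo_tool(
  commands=[0,0,0,-0.003,-0.0073,0.0103,1,0,0,0,-0.003,-0.0073,0.0103,1,0,0,0,-0.003,-0.0073,0.0103,1,0,0,0,-0.003,-0.0073,0.0103,1,0,0,0,-0.003,-0.0073,0.0103,1,0.0104,0.0506,0.0434,0,0,0,1,0.0104,0.0506,0.0434,0,0,0,1,0.0104,0.0506,0.0434,0,0,0,1,0.0104,0.0506,0.0434,0,0,0,1,0.0104,0.0506,0.0434,0,0,0,1,0,0,0,0,0,0,1,0,0,0,0,0,0,1],
)

```text
t: 22.9
tcp_pos: [0.4752, -0.2242, 0.1364]
tool_rot: [0.9, -0.355, -0.233, -0.093]
force: [0.6, -0.0, 0.6]
finger_gap: 1.004
gripper_force: 0.0
```

```bash
sed -i 's/^PEGS\[:\]=.*/PEGS[:]=[(.6593,-.067),(.629,-.173),(.596,-.278)]/' seq.py; python3 seq.py 1;python3 - <<'E'
from cup import *
p=snap("wrist")
for d in manip.silhouettes(p,"cup1"):
    col=p["img"][d["pixels"]].mean(0)
    if np.ptp(col)<12 and col.mean()>80 and d["box"][1]<260: print(d["box"],*fit(p,d["pixels"],-.74))
E
```

```text
A to pre shift [0.0161 0.0579 0.0315] turn [-0.0003  0.0012  0.0001] rows 0.8131926921359589 0.06485438746694583
   pre [ 0.45504586 -0.24483408  0.11863584]
B down shift [-0.    0.    0.24] turn [0. 0. 0.] rows 2.877697841726619 0.0
C lift shift [-0.1918 -0.     -0.351 ] turn [0. 0. 0.] rows 4.796163069544365 0.0
D to hover shift [ 0.2628 -0.3755 -0.0936] turn [0. 0. 0.] rows 5.609551180811218 0.0
E turn shift [0. 0. 0.] turn [ 0.0706  0.2017 -0.2407] rows 0.0 16.18127103272918
F down shift [-0.2106 -0.      0.1151] turn [0. 0. 0.] rows 2.877697841726619 0.0
[-0.72  0.75  1.46  0.02  1.43  1.6 ] 1.491862189340054e-13
[-0.72  0.86  1.64  0.02  1.14  1.59] 2.9943918178343404e-10
[-0.72  0.56  1.55  0.02  1.53  1.6 ] 5.941336311821033e-11
[-0.48  0.84  1.01  0.13  1.78  1.84] 2.629245945962033e-09
n 20 maxstep 0.18305734283018416 [-0.84  0.73  1.76  1.28  1.16 -0.84]
[-0.84  0.95  1.76  1.38  1.11 -1.08] 2.1053714327479156e-10
[398.8, 116.8, 91.3, 123.0] [ 0.35337967 -0.30176148 -0.73292584] 0.017760851981666215
[280.9, 143.1, 74.5, 120.1] [ 0.40602442 -0.19975076 -0.74903385] 0.022699594046008076
```

Call:
servo_tool(
  commands=[0.016,0.058,0.0315,0,0.0012,0,1,0,0,0.06,0,0,0,1,0,0,0.06,0,0,0,1,0,0,0.06,0,0,0,1,0,0,0.06,0,0,0,1,0,0,0,0,0,0,1,0,0,0,0,0,0,-0.2,0,0,0,0,0,0,-0.2,0,0,0,0,0,0,-0.2,0,0,0,0,0,0,-0.2,0,0,0,0,0,0,-0.2],
  force=40,
)

```text
t: 23.92
tcp_pos: [0.4177, -0.2093, 0.0163]
tool_rot: [0.903, -0.356, -0.224, -0.09]
force: [3.9, -1.2, 6.8]
finger_gap: 0.621
gripper_force: 43.7
```

Call:
servo_tool(
  commands=[-0.032,0,-0.0585,0,0,0,-0.2,-0.032,0,-0.0585,0,0,0,-0.2,-0.032,0,-0.0585,0,0,0,-0.2,-0.032,0,-0.0585,0,0,0,-0.2,-0.032,0,-0.0585,0,0,0,-0.2,-0.032,0,-0.0585,0,0,0,-0.2,0,0,0,0,0,0,-0.2],
)

```text
t: 24.5
tcp_pos: [0.4165, -0.2089, 0.2207]
tool_rot: [0.904, -0.356, -0.221, -0.089]
force: [0.9, -0.6, -1.1]
finger_gap: 0.622
gripper_force: 42.9
```

Call:
servo_tool(
  commands=[0.0329,-0.0469,-0.0117,0,0,0,-0.2,0.0329,-0.0469,-0.0117,0,0,0,-0.2,0.0329,-0.0469,-0.0117,0,0,0,-0.2,0.0329,-0.0469,-0.0117,0,0,0,-0.2,0.0329,-0.0469,-0.0117,0,0,0,-0.2,0.0329,-0.0469,-0.0117,0,0,0,-0.2,0.0329,-0.0469,-0.0117,0,0,0,-0.2,0.0329,-0.0469,-0.0117,0,0,0,-0.2,0,0,0,0,0,0,-0.2],
)

```text
t: 25.25
tcp_pos: [0.647, -0.1622, 0.1917]
tool_rot: [0.903, -0.354, -0.226, -0.091]
force: [-0.9, -0.5, -0.8]
finger_gap: 0.626
gripper_force: 42.8
```

Call:
servo_tool(
  commands=[0,0,0,0.0027,0.0078,-0.0093,-0.2,0,0,0,0.0027,0.0078,-0.0093,-0.2,0,0,0,0.0027,0.0078,-0.0093,-0.2,0,0,0,0.0027,0.0078,-0.0093,-0.2,0,0,0,0.0027,0.0078,-0.0093,-0.2,0,0,0,0.0027,0.0078,-0.0093,-0.2,0,0,0,0.0027,0.0078,-0.0093,-0.2,0,0,0,0.0027,0.0078,-0.0093,-0.2,0,0,0,0.0027,0.0078,-0.0093,-0.2,0,0,0,0.0027,0.0078,-0.0093,-0.2,0,0,0,0.0027,0.0078,-0.0093,-0.2,0,0,0,0.0027,0.0078,-0.0093,-0.2],
)

```text
t: 26.25
tcp_pos: [0.6418, -0.1638, 0.194]
tool_rot: [0.98, -0.059, 0.119, -0.145]
force: [0.2, 0.8, -0.3]
finger_gap: 0.625
gripper_force: 42.8
```

Call:
servo_tool(
  commands=[0,0,0,0.0027,0.0078,-0.0093,-0.2,0,0,0,0.0027,0.0078,-0.0093,-0.2,0,0,0,0.0027,0.0078,-0.0093,-0.2,0,0,0,0.0027,0.0078,-0.0093,-0.2,0,0,0,0.0027,0.0078,-0.0093,-0.2,0,0,0,0.0027,0.0078,-0.0093,-0.2,0,0,0,0.0027,0.0078,-0.0093,-0.2,0,0,0,0.0027,0.0078,-0.0093,-0.2,0,0,0,0.0027,0.0078,-0.0093,-0.2,0,0,0,0.0027,0.0078,-0.0093,-0.2,0,0,0,0.0027,0.0078,-0.0093,-0.2,0,0,0,0.0027,0.0078,-0.0093,-0.2],
)

```text
t: 27.25
tcp_pos: [0.642, -0.164, 0.1939]
tool_rot: [0.847, 0.249, 0.439, -0.168]
force: [-0.5, 0.3, -0.9]
finger_gap: 0.623
gripper_force: 42.8
```

Call:
servo_tool(
  commands=[0,0,0,0.0027,0.0078,-0.0093,-0.2,0,0,0,0.0027,0.0078,-0.0093,-0.2,0,0,0,0,0,0,-0.2,0,0,0,0,0,0,-0.2],
)

```text
t: 27.58
tcp_pos: [0.6423, -0.1644, 0.1931]
tool_rot: [0.807, 0.294, 0.483, -0.169]
force: [0.6, 0.8, -0.9]
finger_gap: 0.625
gripper_force: 42.8
```

```bash
python3 chk.py 1 .12 wrist c2a
```

```text
to shift [-0.0021 -0.0038  0.0034] turn [ 0.0006 -0.0007  0.0017] rows 0.06573863408334536 0.09846632860624709
down shift [-0.1755 -0.      0.0959] turn [0. 0. 0.] rows 2.398081534772183 0.0
cup base axis [-0.011  0.006  1.   ] gap 0.625044374438152 42.84565654465041 [ 0.60352976  0.82696595 -0.86918238] 27.5833
```

Call:
servo_tool(
  commands=[-0.002,-0.0038,0.0034,0.0006,-0.0007,0.0017,-0.2,-0.04,0,0.0219,0,0,0,-0.2,-0.04,0,0.0219,0,0,0,-0.2,-0.04,0,0.0219,0,0,0,-0.2,-0.04,0,0.0219,0,0,0,-0.2,-0.03,0,0.0164,0,0,0,-0.2,-0.01,0,0.0055,0,0,0,-0.2,-0.004,0,0.0022,0,0,0,-0.2,0,0,0,0,0,0,-0.2,0,0,0,0,0,0,-0.2],
)

```text
t: 28.47
tcp_pos: [0.6436, -0.1607, 0.0786]
tool_rot: [0.807, 0.293, 0.483, -0.174]
force: [-0.1, 1.6, 4.8]
finger_gap: 0.622
gripper_force: 43.0
```

```bash
python3 chk.py 1 0 side c2b
```

```text
to shift [-0.015   0.0003  0.0026] turn [-0.0003 -0.001   0.0006] rows 0.18292902929443067 0.060693528920272174
down shift [-0.1755 -0.      0.0959] turn [0. 0. 0.] rows 2.398081534772183 0.0
cup base axis [-0.006 -0.002  1.   ] gap 0.6215707535851623 43.04572115672272 [-0.13330871  1.55701211  4.79365607] 28.4667
```

Call:
servo_tool(
  commands=[0,0,0,0,0,0,0.2,0,0,0,0,0,0,1,0,0,0,0,0,0,1,0,0,0,0,0,0,1,0,0,-0.03,0,0,0,1,0,0,-0.06,0,0,0,1,0,0,-0.07,0,0,0,1,0,0,-0.07,0,0,0,1,0,0,-0.07,0,0,0,1,0,0,0,0,0,0,1],
)

```text
t: 29.35
tcp_pos: [0.5394, -0.2523, 0.1501]
tool_rot: [0.809, 0.291, 0.482, -0.168]
force: [0.5, 0.6, 0.9]
finger_gap: 1.0
gripper_force: 0.0
```

```bash
python3 back.py 2 .1; python3 - <<'E'
from h import *
p=snap("wrist"); cv2.imwrite("pics/c2c.png",p["img"][...,::-1])
c2=(.629,-.173)
for d in manip.silhouettes(p,"cup1")[:4]: print(d["conf"],d["box"],p["img"][d["pixels"]].mean(0).astype(int))
for z in(.015,.11): print(proj(p,(*c2,z)))
for c in [c2,(.66,-.066)]:
    P=np.array([proj(p,(c[0]+.028*np.cos(t),c[1]+.028*np.sin(t),z)) for t in np.arange(0,6.3,.2) for z in(.015,.11)]); print("pred box",P.min(0),np.ptp(P,0))
print("p3",proj(p,(.596,-.278,.08)))
E
```

```text
up shift [ 0.1755  0.0018 -0.0959] turn [0. 0. 0.] rows 2.398081534772182 0.0
turn shift [0. 0. 0.] turn [-0.0684 -0.2041  0.2377] rows 0.0 16.124145727923445
go shift [0.0588 0.3218 0.2674] turn [0. 0. 0.] rows 5.065964758711786 0.0
maxstep 0.12031857690315076 [-0.65  0.7   1.15  0.04  1.8   1.66]
[-0.88  0.77  1.41 -0.07  1.46  1.45] 7.318451400450953e-14
0.95 [189.0, 106.8, 53.8, 90.1] [113 114 117]
0.78 [238.7, 149.0, 68.2, 111.6] [121 122 125]
(np.float64(271.67442471597116), np.float64(244.85350968171826))
(np.float64(271.3145551533089), np.float64(173.2761863994012))
pred box [237.62705216 153.76037208] [ 67.36009275 113.29115645]
pred box [187.58899604 107.3866838 ] [56.64177154 94.36000365]
p3 (np.float64(353.6617513563848), np.float64(288.42658030297673))
```

Call:
servo_tool(
  commands=[0.0585,0,-0.032,0,0,0,1,0.0585,0,-0.032,0,0,0,1,0.0585,0,-0.032,0,0,0,1,0,0,0,-0.0026,-0.0079,0.0091,1,0,0,0,-0.0026,-0.0079,0.0091,1,0,0,0,-0.0026,-0.0079,0.0091,1,0,0,0,-0.0026,-0.0079,0.0091,1,0,0,0,-0.0026,-0.0079,0.0091,1,0,0,0,-0.0026,-0.0079,0.0091,1,0,0,0,-0.0026,-0.0079,0.0091,1,0,0,0,-0.0026,-0.0079,0.0091,1,0,0,0,-0.0026,-0.0079,0.0091,1],
)

```text
t: 30.45
tcp_pos: [0.5409, -0.2441, 0.2469]
tool_rot: [0.952, 0.074, 0.251, -0.162]
force: [0.4, -0.2, 0.0]
finger_gap: 1.0
gripper_force: 0.0
```

Call:
servo_tool(
  commands=[0,0,0,-0.0026,-0.0079,0.0091,1,0,0,0,-0.0026,-0.0079,0.0091,1,0,0,0,-0.0026,-0.0079,0.0091,1,0,0,0,-0.0026,-0.0079,0.0091,1,0,0,0,-0.0026,-0.0079,0.0091,1,0,0,0,-0.0026,-0.0079,0.0091,1,0,0,0,-0.0026,-0.0079,0.0091,1,0,0,0,-0.0026,-0.0079,0.0091,1,0,0,0,-0.0026,-0.0079,0.0091,1,0,0,0,-0.0026,-0.0079,0.0091,1,0,0,0,-0.0026,-0.0079,0.0091,1,0,0,0,-0.0026,-0.0079,0.0091,1],
)

```text
t: 31.45
tcp_pos: [0.541, -0.2441, 0.2468]
tool_rot: [0.962, -0.226, -0.096, -0.116]
force: [-0.5, -0.0, -0.6]
finger_gap: 0.995
gripper_force: 0.0
```

Call:
servo_tool(
  commands=[0,0,0,-0.0026,-0.0079,0.0091,1,0,0,0,-0.0026,-0.0079,0.0091,1,0,0,0,-0.0026,-0.0079,0.0091,1,0,0,0,-0.0026,-0.0079,0.0091,1,0,0,0,-0.0026,-0.0079,0.0091,1,0.0098,0.0536,0.0446,0,0,0,1,0.0098,0.0536,0.0446,0,0,0,1,0.0098,0.0536,0.0446,0,0,0,1,0.0098,0.0536,0.0446,0,0,0,1,0.0098,0.0536,0.0446,0,0,0,1,0,0,0,0,0,0,1,0,0,0,0,0,0,1],
)

```text
t: 32.45
tcp_pos: [0.4266, -0.3236, 0.1363]
tool_rot: [0.905, -0.34, -0.238, -0.091]
force: [0.7, 0.4, 0.3]
finger_gap: 1.0
gripper_force: 0.0
```

```bash
python3 seq.py 2;python3 - <<'E'
from cup import *
p=snap("wrist")
for d in manip.silhouettes(p,"cup1"):
    col=p["img"][d["pixels"]].mean(0)
    if np.ptp(col)<12 and col.mean()>80 and d["box"][1]<260: print(d["box"],*fit(p,d["pixels"],-.74))
E
```

```text
A to pre shift [0.0123 0.0649 0.0333] turn [0.0007 0.0026 0.0023] rows 0.8868054108288854 0.17733235993920923
   pre [ 0.40309168 -0.34602201  0.11863584]
B down shift [0.   0.   0.24] turn [0. 0. 0.] rows 2.8776978417266204 0.0
C lift shift [-0.1918 -0.     -0.351 ] turn [0. 0. 0.] rows 4.796163069544366 0.0
D to hover shift [ 0.3023 -0.3913 -0.1151] turn [0. 0. 0.] rows 6.087121771427097 0.0
E turn shift [0. 0. 0.] turn [ 0.0618  0.2134 -0.2108] rows 0.0 15.398594030027283
F down shift [-0.2106 -0.      0.1151] turn [0. 0. 0.] rows 2.8776978417266186 0.0
[-0.88  0.77  1.41 -0.07  1.46  1.45] 4.3529069237990825e-13
[-0.89  0.87  1.59 -0.08  1.17  1.46] 3.5655508406895454e-10
[-0.89  0.58  1.51 -0.08  1.55  1.43] 1.7933224349953033e-11
[-0.61  0.86  0.96  0.06  1.82  1.7 ] 1.1102230246251565e-15
n 19 maxstep 0.18384912276155801 [-1.01  0.73  1.75  1.28  1.16 -0.83]
[-1.01  0.95  1.75  1.38  1.11 -1.07] 1.997835230582723e-10
[285.3, 142.8, 73.1, 123.1] [ 0.35400674 -0.30203762 -0.73039735] 0.0213672324024613
```

Call:
servo_tool(
  commands=[0.0123,0.065,0.0333,0.0007,0.0026,0.0023,1,0,0,0.06,0,0,0,1,0,0,0.06,0,0,0,1,0,0,0.06,0,0,0,1,0,0,0.06,0,0,0,1,0,0,0,0,0,0,1,0,0,0,0,0,0,-0.2,0,0,0,0,0,0,-0.2,0,0,0,0,0,0,-0.2,0,0,0,0,0,0,-0.2,0,0,0,0,0,0,-0.2],
  force=40,
)

```text
t: 33.47
tcp_pos: [0.3646, -0.3115, 0.0165]
tool_rot: [0.906, -0.348, -0.226, -0.086]
force: [4.1, -1.8, 6.9]
finger_gap: 0.623
gripper_force: 43.9
```

Call:
servo_tool(
  commands=[-0.032,0,-0.0585,0,0,0,-0.2,-0.032,0,-0.0585,0,0,0,-0.2,-0.032,0,-0.0585,0,0,0,-0.2,-0.032,0,-0.0585,0,0,0,-0.2,-0.032,0,-0.0585,0,0,0,-0.2,-0.032,0,-0.0585,0,0,0,-0.2,0,0,0,0,0,0,-0.2],
)

```text
t: 34.05
tcp_pos: [0.3637, -0.311, 0.221]
tool_rot: [0.906, -0.348, -0.223, -0.084]
force: [-0.2, -0.2, -0.7]
finger_gap: 0.627
gripper_force: 43.1
```

Call:
servo_tool(
  commands=[0.0378,-0.0489,-0.0144,0,0,0,-0.2,0.0378,-0.0489,-0.0144,0,0,0,-0.2,0.0378,-0.0489,-0.0144,0,0,0,-0.2,0.0378,-0.0489,-0.0144,0,0,0,-0.2,0.0378,-0.0489,-0.0144,0,0,0,-0.2,0.0378,-0.0489,-0.0144,0,0,0,-0.2,0.0378,-0.0489,-0.0144,0,0,0,-0.2,0.0378,-0.0489,-0.0144,0,0,0,-0.2,0,0,0,0,0,0,-0.2],
)

```text
t: 34.8
tcp_pos: [0.6163, -0.2683, 0.1912]
tool_rot: [0.906, -0.346, -0.227, -0.088]
force: [-0.4, 0.4, -2.0]
finger_gap: 0.622
gripper_force: 43.0
```

Call:
servo_tool(
  commands=[0,0,0,0.0024,0.0082,-0.0081,-0.2,0,0,0,0.0024,0.0082,-0.0081,-0.2,0,0,0,0.0024,0.0082,-0.0081,-0.2,0,0,0,0.0024,0.0082,-0.0081,-0.2,0,0,0,0.0024,0.0082,-0.0081,-0.2,0,0,0,0.0024,0.0082,-0.0081,-0.2,0,0,0,0.0024,0.0082,-0.0081,-0.2,0,0,0,0.0024,0.0082,-0.0081,-0.2,0,0,0,0.0024,0.0082,-0.0081,-0.2,0,0,0,0.0024,0.0082,-0.0081,-0.2,0,0,0,0.0024,0.0082,-0.0081,-0.2,0,0,0,0.0024,0.0082,-0.0081,-0.2],
)

```text
t: 35.8
tcp_pos: [0.6105, -0.2703, 0.1937]
tool_rot: [0.981, -0.092, 0.121, -0.121]
force: [0.7, 0.1, -1.0]
finger_gap: 0.622
gripper_force: 43.0
```

Call:
servo_tool(
  commands=[0,0,0,0.0024,0.0082,-0.0081,-0.2,0,0,0,0.0024,0.0082,-0.0081,-0.2,0,0,0,0.0024,0.0082,-0.0081,-0.2,0,0,0,0.0024,0.0082,-0.0081,-0.2,0,0,0,0.0024,0.0082,-0.0081,-0.2,0,0,0,0.0024,0.0082,-0.0081,-0.2,0,0,0,0.0024,0.0082,-0.0081,-0.2,0,0,0,0.0024,0.0082,-0.0081,-0.2,0,0,0,0.0024,0.0082,-0.0081,-0.2,0,0,0,0.0024,0.0082,-0.0081,-0.2,0,0,0,0.0024,0.0082,-0.0081,-0.2,0,0,0,0.0024,0.0082,-0.0081,-0.2],
)

```text
t: 36.8
tcp_pos: [0.6107, -0.2704, 0.1936]
tool_rot: [0.866, 0.181, 0.447, -0.132]
force: [-0.7, -0.0, -1.1]
finger_gap: 0.625
gripper_force: 43.0
```

Call:
servo_tool(
  commands=[0,0,0,0.0024,0.0082,-0.0081,-0.2,0,0,0,0.0024,0.0082,-0.0081,-0.2,0,0,0,0,0,0,-0.2,0,0,0,0,0,0,-0.2],
)

```text
t: 37.13
tcp_pos: [0.6109, -0.2709, 0.1928]
tool_rot: [0.831, 0.222, 0.493, -0.132]
force: [-0.2, 0.6, -1.6]
finger_gap: 0.624
gripper_force: 43.0
```

```bash
python3 chk.py 2 .12 wrist c3a
```

```text
to shift [-0.0022 -0.0025  0.0018] turn [ 0.      0.0001 -0.0001] rows 0.04546248830157039 0.005065424085273725
down shift [-0.1755 -0.      0.0959] turn [0. 0. 0.] rows 2.398081534772182 0.0
cup base axis [0. 0. 1.] gap 0.6237914013634575 43.019174327043146 [-0.17967572  0.61900476 -1.64888649] 37.1333
```

Call:
servo_tool(
  commands=[-0.002,-0.0025,0.0018,0,0,0,-0.2,-0.04,0,0.0219,0,0,0,-0.2,-0.04,0,0.0219,0,0,0,-0.2,-0.04,0,0.0219,0,0,0,-0.2,-0.04,0,0.0219,0,0,0,-0.2,-0.03,0,0.0164,0,0,0,-0.2,-0.01,0,0.0055,0,0,0,-0.2,-0.004,0,0.0022,0,0,0,-0.2,0,0,0,0,0,0,-0.2,0,0,0,0,0,0,-0.2],
)

```text
t: 38.02
tcp_pos: [0.6122, -0.2684, 0.078]
tool_rot: [0.829, 0.224, 0.495, -0.132]
force: [0.5, 1.8, 3.9]
finger_gap: 0.621
gripper_force: 43.1
```

```bash
python3 chk.py 2 0 side c3b
```

```text
to shift [-0.0136  0.0004  0.0026] turn [-0.0002 -0.0007  0.0006] rows 0.16656986438491644 0.04618014157897397
down shift [-0.1755 -0.      0.0959] turn [0. 0. 0.] rows 2.398081534772182 0.0
cup base axis [-0.005  0.     1.   ] gap 0.6212972912874755 43.12516583721404 [0.5413649  1.76354748 3.93043321] 38.0167
```

Call:
servo_tool(
  commands=[0,0,0,0,0,0,0.2,0,0,0,0,0,0,1,0,0,0,0,0,0,1,0,0,0,0,0,0,1,0,0,-0.03,0,0,0,1,0,0,-0.06,0,0,0,1,0,0,-0.07,0,0,0,1,0,0,-0.07,0,0,0,1,0,0,-0.07,0,0,0,1,0.06,0,-0.04,0,0,0,1,0.06,0,-0.04,0,0,0,1,0.06,0,-0.04,0,0,0,1],
)

```text
t: 39.07
tcp_pos: [0.4872, -0.3412, 0.2567]
tool_rot: [0.831, 0.222, 0.493, -0.131]
force: [-0.1, -0.9, -0.3]
finger_gap: 0.999
gripper_force: 0.0
```

```bash
cat > tin.py <<'E'
from h import *
def circ(p,m,z,rad):
    from scipy.optimize import minimize
    ys,xs=np.nonzero(m); c=at(p,xs.mean(),ys.mean(),z if np.isscalar(z) else z[1]/2); th=np.arange(0,6.3,.1)
    zz=[z] if np.isscalar(z) else z; M=m.astype(np.uint8)
    M=cv2.resize(M,None,fx=4,fy=4,interpolation=0)
    def cost(t):
        P=np.array([proj(p,(t[0]+rad*np.cos(a),t[1]+rad*np.sin(a),h)) for a in th for h in zz])*4+1.5
        b=np.zeros(M.shape,np.uint8); cv2.fillConvexPoly(b,cv2.convexHull(P.astype(np.float32)).round().astype(np.int32),1); return 1-(M&b).sum()/(M|b).sum()
    r=minimize(cost,c[:2],method="Nelder-Mead",options=dict(initial_simplex=[c[:2],c[:2]+[.01,0],c[:2]+[0,.01]],xatol=1e-4,fatol=1e-4)); return r.x.round(4),round(r.fun,3)
def find(cam):
    p=snap(cam); o={}
    for n,z,rad in(("tin",(0,.05),.054),("mat",0.,.065)):
        for d in manip.silhouettes(p,n)[:3]:
            if d["conf"]>.3: print(cam,n,round(d["conf"],2),[int(v) for v in d["box"]],*circ(p,d["pixels"],z,rad))
    return p
if __name__=="__main__":
    p=find("top"); find("side"); cv2.imwrite("pics/top9.png",p["img"][...,::-1])
    f=lambda u,v,z:at(p,120+u/2.5,110+v/2.5,z)
    print("tap",f(223,240,.04),f(223,240,.02),"stapler",f(40,235,.02),f(118,188,.04))
    print(manip.sense()["t"])
    for d in manip.silhouettes(p,"cup1"): print(d["conf"],d["box"],p["img"][d["pixels"]].mean(0).astype(int))
    rows([.5,.1,.3],tool(np.radians(5)))
E
python3 tin.py
python3 - <<'E'
import cv2,numpy as np
t=cv2.imread("pics/top9.png")[110:320,120:440]
cv2.imwrite("pics/top9c.png",cv2.resize(np.clip(t*1.4,0,255).astype(np.uint8),None,fx=2.5,fy=2.5,interpolation=2))
E
```

```text
top tin 0.75 [171, 215, 27, 27] [0.455  0.3304] 0.039
top mat 0.82 [233, 202, 34, 35] [0.4859 0.0937] 0.037
side tin 0.55 [199, 197, 28, 24] [0.4537 0.3278] 0.083
side mat 0.94 [233, 228, 31, 22] [0.4828 0.0921] 0.266
tap [0.5365 0.245  0.04  ] [0.5399 0.2481 0.02  ] stapler [0.5518 0.516  0.02  ] [0.6157 0.3985 0.04  ]
39.3667
0.84 [347.4, 174.0, 15.7, 22.7] [ 96  98 100]
0.74 [284.8, 157.4, 16.6, 19.3] [97 97 96]
0.69 [209.0, 261.8, 20.3, 30.4] [67 34 86]
0.6 [357.3, 288.1, 29.5, 21.6] [109  21  18]
0.55 [315.6, 166.6, 17.8, 21.0] [97 98 97]
shift [ 0.3001 -0.7492  0.3604] turn [ 0.0963 -0.1513 -0.1621] rows>= 13.0
```

View pics/top9c.png

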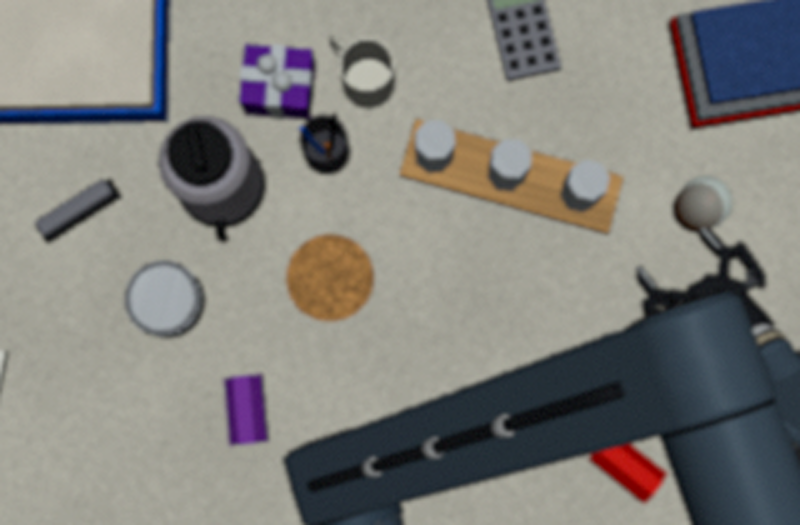

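All three tumblers stand on the pegs at (435,143), (510,160) and (586,182). The tin is still at (165,298) and the mat at (330,277). Next I push the tin.

```bash
python3 - <<'E'
from seq import *
s=manip.sense(); P=s["tcp_pos"]; R0=R.from_quat(s["tool_rot"]); Rd=tool(np.radians(7.6)); d=np.array([.0315,-.2363,0]); d/=np.linalg.norm(d)
tin=np.array([.4545,.330,0]); A=np.array([.45,-.1,.3]); B=tin-d*.078+[0,0,.2]
seg("turn",P,R0,P,Rd); seg("toA",P,Rd,A,Rd); seg("toB",A,Rd,B,Rd); seg("down",B,Rd,B-[0,0,.19],Rd); seg("push1",B*0,Rd,d*.1,Rd); print(B)
q=s["q"]; rv=(R0.inv()*Rd).as_rotvec(); mj=0
for u in np.arange(1,25)/24:
    qn,e=ik(P,R0*R.from_rotvec(rv*u),q); mj=max(mj,np.abs(qn-q).max()); q=qn
    if e>1e-3: print("bad",u,e)
print(mj,q.round(2))
for p_ in(A,B,B-[0,0,.19]): q,e=ik(p_,Rd,q); print(q.round(2),e)
E
```

```text
turn shift [0. 0. 0.] turn [ 0.1001 -0.1497 -0.1685] rows 0.0 12.398794383206495
toA shift [ 0.4849 -0.0131 -0.0913] turn [0. 0. 0.] rows 5.9182382607154755 0.0
toB shift [1.0073 0.1227 0.2   ] turn [0. 0. 0.] rows 12.400732213726167 0.0
down shift [0.   0.   0.38] turn [0. 0. 0.] rows 4.556354916067146 0.0
push1 shift [-0.2 -0.   0. ] turn [0. 0. 0.] rows 2.398081534772183 0.0
[0.44419337 0.40731606 0.2       ]
0.04746124403998678 [-0.79  0.46  1.48  0.    1.2  -0.93]
[-0.46  0.22  1.74 -0.    1.19 -0.59] 1.1102230246251565e-15
[0.56 0.53 1.52 0.   1.09 0.42] 5.078254331521485e-14
[ 0.56  0.81  1.63 -0.    0.7   0.42] 3.3306690738754696e-15
```

Call:
servo_tool(
  commands=[0,0,0,0.0072,-0.0107,-0.012,1,0,0,0,0.0072,-0.0107,-0.012,1,0,0,0,0.0072,-0.0107,-0.012,1,0,0,0,0.0072,-0.0107,-0.012,1,0,0,0,0.0072,-0.0107,-0.012,1,0,0,0,0.0072,-0.0107,-0.012,1,0,0,0,0.0072,-0.0107,-0.012,1,0,0,0,0.0072,-0.0107,-0.012,1,0,0,0,0.0072,-0.0107,-0.012,1,0,0,0,0.0072,-0.0107,-0.012,1,0,0,0,0.0072,-0.0107,-0.012,1,0,0,0,0.0072,-0.0107,-0.012,1],
)

```text
t: 40.42
tcp_pos: [0.489, -0.3396, 0.2538]
tool_rot: [0.71, 0.7, 0.075, -0.023]
force: [-0.4, 1.1, -1.6]
finger_gap: 1.0
gripper_force: 0.0
```

Call:
servo_tool(
  commands=[0,0,0,0.0072,-0.0107,-0.012,1,0,0,0,0.0072,-0.0107,-0.012,1,0.0693,-0.0019,-0.013,0,0,0,1,0.0693,-0.0019,-0.013,0,0,0,1,0.0693,-0.0019,-0.013,0,0,0,1,0.0693,-0.0019,-0.013,0,0,0,1,0.0693,-0.0019,-0.013,0,0,0,1,0.0693,-0.0019,-0.013,0,0,0,1,0.0693,-0.0019,-0.013,0,0,0,1,0,0,0,0,0,0,1],
)

```text
t: 41.25
tcp_pos: [0.4479, -0.0944, 0.3002]
tool_rot: [0.657, 0.754, -0.001, -0.004]
force: [0.5, 0.1, -0.6]
finger_gap: 1.001
gripper_force: 0.0
```

Call:
servo_tool(
  commands=[0.072,0.0088,0.0143,0,0,0,1,0.072,0.0088,0.0143,0,0,0,1,0.072,0.0088,0.0143,0,0,0,1,0.072,0.0088,0.0143,0,0,0,1,0.072,0.0088,0.0143,0,0,0,1,0.072,0.0088,0.0143,0,0,0,1,0.072,0.0088,0.0143,0,0,0,1,0.072,0.0088,0.0143,0,0,0,1,0.072,0.0088,0.0143,0,0,0,1,0.072,0.0088,0.0143,0,0,0,1],
)

```text
t: 42.08
tcp_pos: [0.4454, 0.2638, 0.2272]
tool_rot: [0.658, 0.753, -0.003, -0.002]
force: [0.6, 0.3, 0.1]
finger_gap: 1.002
gripper_force: 0.0
```

Call:
servo_tool(
  commands=[0.072,0.0088,0.0143,0,0,0,1,0.072,0.0088,0.0143,0,0,0,1,0.072,0.0088,0.0143,0,0,0,1,0.072,0.0088,0.0143,0,0,0,1,0,0,0,0,0,0,1,0,0,0,0,0,0,1],
)

```text
t: 42.58
tcp_pos: [0.4434, 0.4084, 0.1979]
tool_rot: [0.657, 0.754, -0.003, -0.002]
force: [0.2, -0.2, 0.2]
finger_gap: 0.999
gripper_force: 0.0
```

```bash
python3 - <<'E'
from tin import *
s=manip.sense(); print(s["tcp_pos"],s["q"].round(2))
p=find("top"); find("wrist")
tin=np.array([.4545,.330,0]); d=np.array([.0315,-.2363,0]); d/=np.linalg.norm(d)
rows(tin-d*.078+[0,0,.01],tool(np.radians(7.6)))
E
```

```text
[0.44341754 0.40836968 0.19787735] [0.56 0.54 1.52 0.   1.09 0.42]
top tin 0.97 [170, 214, 29, 27] [0.4558 0.33  ] 0.044
top tin 0.69 [280, 158, 88, 46] [ 0.6036 -0.2202] 0.7
top mat 0.95 [234, 202, 37, 34] [0.4874 0.0951] 0.046
top mat 0.72 [278, 157, 92, 44] [ 0.634 -0.182] 0.694
wrist tin 0.79 [226, 201, 105, 108] [0.4551 0.3296] 0.027
shift [2.800e-03 1.000e-04 3.817e-01] turn [-0.0005  0.0001 -0.0003] rows>= 5.0
```

Call:
servo_tool(
  commands=[0,0,0.08,0,0,0,1,0,0,0.08,0,0,0,1,0,0,0.08,0,0,0,1,0,0,0.08,0,0,0,1,0,0,0.04,0,0,0,1,0,0,0.015,0,0,0,1,0,0,0,0,0,0,1],
)

```text
t: 43.47
tcp_pos: [0.4434, 0.4059, 0.0116]
tool_rot: [0.659, 0.752, -0.003, -0.002]
force: [-0.1, 0.9, 0.4]
finger_gap: 1.0
gripper_force: 0.0
```

Call:
servo_tool(
  commands=[-0.02,0,0,0,0,0,1,-0.02,0,0,0,0,0,1,-0.02,0,0,0,0,0,1,-0.03,0,0,0,0,0,1,-0.03,0,0,0,0,0,1,-0.03,0,0,0,0,0,1,-0.03,0,0,0,0,0,1,-0.03,0,0,0,0,0,1,-0.03,0,0,0,0,0,1,-0.02,0,0,0,0,0,1,-0.01,0,0,0,0,0,1,0,0,0,0,0,0,1],
)

```text
t: 44.47
tcp_pos: [0.4629, 0.2722, 0.0141]
tool_rot: [0.659, 0.752, -0.001, -0.0]
force: [0.6, -0.0, 0.1]
finger_gap: 0.997
gripper_force: 0.2
```

```bash
python3 - <<'E'
from tin import *
s=manip.sense(); print(s["tcp_pos"],s["q"].round(2),s["force"])
find("wrist"); find("side")
E
```

```text
[0.46289521 0.27224925 0.01409794] [0.32 0.76 1.8  0.   0.59 0.19] [ 0.59573303 -0.01627535  0.09490096]
side tin 0.78 [213, 206, 29, 27] [0.4692 0.2266] 0.048
side mat 0.66 [232, 224, 39, 26] [0.486  0.0905] 0.058
```

Call:
servo_tool(
  commands=[-0.03,0,0,0,0,0,1,-0.03,0,0,0,0,0,1,-0.03,0,0,0,0,0,1,-0.03,0,0,0,0,0,1,-0.03,0,0,0,0,0,1,-0.03,0,0,0,0,0,1,-0.03,0,0,0,0,0,1,-0.02,0,0,0,0,0,1,-0.02,0,0,0,0,0,1,-0.01,0,0,0,0,0,1,-0.004,0,0,0,0,0,1,0,0,0,0,0,0,1],
)

```text
t: 45.77
tcp_pos: [0.4792, 0.1423, 0.0131]
tool_rot: [0.659, 0.752, -0.002, -0.001]
force: [-0.1, 0.5, 1.0]
finger_gap: 1.001
gripper_force: 0.0
```

```bash
python3 - <<'E'
from tin import *
s=manip.sense(); print(s["tcp_pos"],s["q"].round(2),s["force"])
find("side")
E
```

```text
[0.47916577 0.14231529 0.01306545] [ 0.07  0.74  1.89 -0.    0.51 -0.07] [-0.10898878  0.48722358  1.03192115]
side tin 0.61 [235, 222, 29, 28] [0.4858 0.0974] 0.052
side tin 0.38 [255, 150, 16, 23] [0.8451 0.5762] 0.48
side mat 0.74 [231, 237, 39, 10] [0.4879 0.0881] 0.839
```

Call:
servo_tool(
  commands=[0.02,0,0,0,0,0,1,0.04,0,0,0,0,0,1,0.05,0,0,0,0,0,1,0.05,0,-0.02,0,0,0,1,0,0,-0.08,0,0,0,1,0,0,-0.08,0,0,0,1,0,0,-0.08,0,0,0,1,0,0,-0.08,0,0,0,1,0,0,-0.08,0,0,0,1,0,0,-0.08,0,0,0,1,0,0,0,0,0,0,1,0,0,0,0,0,0,1],
)

```text
t: 46.92
tcp_pos: [0.4706, 0.2233, 0.2661]
tool_rot: [0.658, 0.753, 0.002, 0.001]
force: [0.6, -0.4, -0.9]
finger_gap: 0.998
gripper_force: 0.0
```

Call:
servo_tool(
  commands=[0.08,0,0,0,0,0,1,0.08,0,0,0,0,0,1,0.08,0,0,0,0,0,1,0.08,0,0,0,0,0,1,0.08,0,0,0,0,0,1,0.08,0,0,0,0,0,1,0,0,0,0,0,0,1,0,0,0,0,0,0,1],
)

```text
t: 47.58
tcp_pos: [0.4354, 0.4615, 0.2604]
tool_rot: [0.657, 0.754, -0.003, -0.001]
force: [-0.8, -0.3, -0.4]
finger_gap: 0.997
gripper_force: 0.0
```

```bash
python3 - <<'E'
from tin import *
s=manip.sense(); print(s["tcp_pos"],s["t"])
p=find("top"); q=find("side")
b=q["img"][130:200,220:300].mean(2); print(b[:,38:44].mean(1).astype(int)[20:50])
t=p["img"][110:320,120:440,::-1]
cv2.imwrite("pics/topf.png",cv2.resize(np.clip(t*1.4,0,255).astype(np.uint8),None,fx=2.5,fy=2.5,interpolation=2))
E
```

```text
[0.43543142 0.46152323 0.26036181] 47.5833
top tin 0.91 [235, 207, 29, 25] [0.4834 0.0998] 0.071
top mat 0.5 [241, 201, 29, 36] [0.4857 0.0899] 0.777
side tin 0.85 [236, 220, 30, 28] [0.4861 0.098 ] 0.068
side mat 0.73 [231, 232, 39, 17] [0.4862 0.0852] 0.738
[ 50  46  37  27  18  13  11  11  12  11  13  17  19  21  20  16  12  11
   8   8  37  93 136 149 144 140 137 130 110  87]
```

View pics/topf.png

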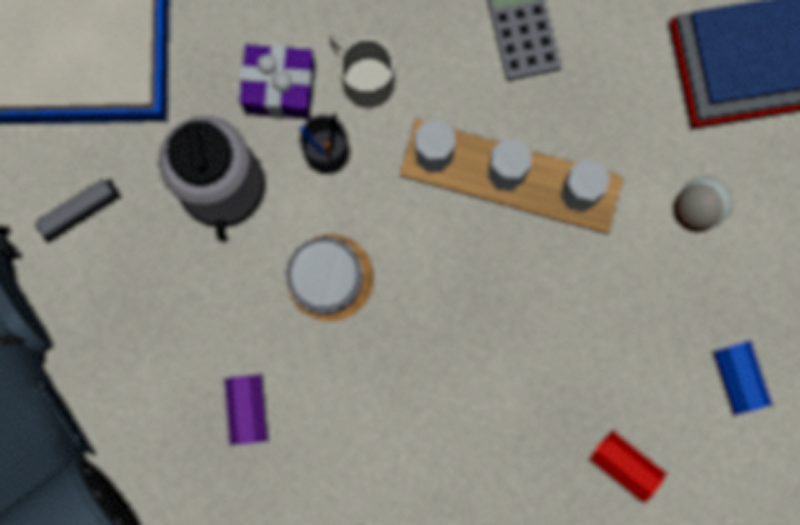

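The tin sits on the mat about 5 mm off centre, all three tumblers are hung, and the bystanders have not moved. I hand the job in.

```bash
python3 -c "
from station import manip
print(manip.sign_off())"
```

```text
the job is handed in; nothing more can be done
None
```

I handed the job in at about 48 s: the lid dropped into its thread and was screwed to its stop, all three aluminium tumblers hang mouth down on the pegs, and the tin sits about 5 mm off the mat's centre. The hand-in call returned no verdict.

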